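# Change the baskets over at the drip rack

## Task

Lift the tall narrow brass basket up off its hook on the drip rack and stand it upright on top of the round steel block, its whole foot on the steel; then take the wide low basket from the grey tray and hang it by its eye on the hook that has come free. Set the tall basket down gently, never tip a basket over so that its blanks fall out, and leave the other hung tools and the things on the table as they are.

Things in the scene. Friction and masses are not known exactly. Their poses are not given: they have to be found in the camera images.
- rack: Fixed aluminium drip rack; origin on the table below the middle hook seat; -x points to the robot, y along it. Three steel hooks at y = +110, 0, -110 mm point to -x from a cross bar (x 52 to 68, z 269 to 283). A light bar (x -15 to 25, z 350 to 372, 376 long) runs above the hooks. Posts 16 square, 377 high, at x 60, y +-180; feet there 30 wide, x -30 to 100, 12 high.
- hook0 (a point): Seat point of the hook at rack y = +110 mm, at z = 280 mm, rack axes. The hook is a flat strip 10 wide (y), 4 thick, its top face at this point; it runs from 52 mm behind the point (+x) to 16 mm in front, where a 4 mm thick upturned tip (12 to 16 mm in front) stands 12 mm above the top face.
- hook1 (a point): Seat point of the middle hook; same shape as hook0.
- hook2 (a point): Seat point of the hook at rack y = -110 mm; same shape as hook0.
- tall_basket: Tall narrow brass basket, hung on any of the hooks at the start. Origin: centre of its underside, z up. Cup 54 across, 55 high; wire bow in the y-z plane to z 80; flat stem 8 (x) by 14 (y) to z 186; on top a flat eye in the y-z plane, bars 6 thick, opening 28 wide, z 192 to 224 mm (a hook passes through along x). About 180 g; brass blanks lie in it.
- tall_basket_eye (a point): Underside of the top bar of its eye, at the middle (224 mm above its underside): the spot that rests on a hook.
- tall_basket_stem (a point): Point in its stem 116 mm below that spot (z = 108 mm): a good place to grip across the 14 mm width, along y.
- wide_basket: Wide low brass basket, standing in the grey tray at the start. Origin: centre of its underside, z up. Cup 76 across, 42 high; wire bow in the y-z plane to z 68; flat stem 8 (x) by 14 (y) to z 174; on top a flat eye in the y-z plane, bars 6 thick, opening 28 wide, z 180 to 212 mm (a hook passes through along x). Same turned half round. About 220 g.
- wide_basket_eye (a point): Underside of the top bar of its eye, at the middle (212 mm above its underside).
- wide_basket_stem (a point): Point in its stem 116 mm below that spot (z = 96 mm): a good place to grip across the 14 mm width, along y.
- bench: Black mat 160 (x) by 200 (y) by 3 mm, fixed, with the round steel block (110 in diameter, 22 high) on its middle. Origin under the middle.
- block_top (a point): Centre of the top face of the round steel block, 25 mm above the table.
- tray: Grey plastic tray, fixed, 150 (x) by 190 (y), 18 high, floor 5 mm, open on top. Origin under its middle.
- hung_hammer: Small hammer, hung head down on another hook by the same kind of eye; double-faced head 68 long (y) and 24 in diameter. Origin below the middle of its head, 162 mm below the hook seat. Leave alone.
- hung_template: Flat brass template, 50 wide (y) and 55 high, hung on another hook by the same kind of eye. Origin at its lower edge, 132 mm below the hook seat. Leave alone.
- beaker: Glass beaker in the tray beside the wide basket, 54 in diameter, 75 high. Origin under its centre. Leave alone.
- doming_block: Dark steel cube, 44 mm, standing on the black mat beside the round block. Origin under its centre. Leave alone.
- punch_pot: Wooden pot of steel punches in front of the rack, 60 in diameter, 136 high over all. Origin under its centre. Leave alone.
- jar: Amber jar left of the rack, 68 in diameter, 100 high. Leave alone.
- polish_can: Can right of the rack, 60 in diameter, 120 high. Leave alone.
Things that resemble listed ones, but are neither listed nor needed, are in the scene too. Leave any green or turquoise look-alike of the wide_basket alone.

How it is judged:
On the way:
1. the tall basket stands upright on the round steel block, let go (horizontal distance between tall_basket and block_top below 0.03 m and z of tall_basket in the frame of block_top between -0.004 and 0.004 m and angle between tall_basket's own z axis and vertical below 0.1 rad and contact force between the fingers and tall_basket below 0.1 N and linear speed of tall_basket below 0.03 m/s), for 0.2 s.
At the end, for the whole second after the job is handed in: Tall basket upright (0.1 rad) and at rest on the round block, within 30 mm of its centre; wide basket hanging by its eye on a rack hook (eye bar down on the hook behind its tip, 7 mm in height, 15 mm sideways), within 0.25 rad of upright, under 0.06 m/s; both released (all of step 1 and ((x of wide_basket_eye in the frame of hook0 between -0.014 and 0.05 m and y of wide_basket_eye in the frame of hook0 between -0.015 and 0.015 m and z of wide_basket_eye in the frame of hook0 between -0.006 and 0.007 m) or (x of wide_basket_eye in the frame of hook1 between -0.014 and 0.05 m and y of wide_basket_eye in the frame of hook1 between -0.015 and 0.015 m and z of wide_basket_eye in the frame of hook1 between -0.006 and 0.007 m) or (x of wide_basket_eye in the frame of hook2 between -0.014 and 0.05 m and y of wide_basket_eye in the frame of hook2 between -0.015 and 0.015 m and z of wide_basket_eye in the frame of hook2 between -0.006 and 0.007 m)) and angle between wide_basket's own z axis and vertical below 0.25 rad and linear speed of wide_basket below 0.06 m/s and contact force between the fingers and wide_basket below 0.1 N); the robot touches nothing.
It fails at once if a basket is tipped over (more than 0.8 rad) (angle between any of tall_basket, wide_basket's own z axis and vertical above 0.8 rad).
It fails at once if the tall basket is dropped or banged onto the block (meets it at more than 0.35 m/s) (horizontal distance between tall_basket and block_top below 0.05 m and z of tall_basket in the frame of block_top below 0.006 m and linear speed of tall_basket above 0.35 m/s).
It fails at once if a hung tool is disturbed (its origin moves more than 50 mm) (distance of any of hung_hammer, hung_template from where it was at the start of the episode above 0.05 m).
It fails at once if a thing on the table is disturbed (moved more than 25 mm) (distance of any of beaker, doming_block, punch_pot, jar, polish_can from where it was at the start of the episode above 0.025 m).
It also fails if it takes over 64 s, if anything falls off the work surface, if the arm or the gripper's body presses on something with over 40 N, if the wrist force passes 120 N, or if a joint passes its speed limit or range.

## Robot

A 6-joint arm with a two-finger parallel gripper is mounted at the origin on the work surface. World frame = base frame: x ahead of the robot, y to its left, z up, the work surface at z = 0. Lengths are in m, angles in rad, forces in N, time in s.
With the tool pointing down it reaches from about 0.275 to 0.725 m from the base axis. Payload 15.9 kg.
Tool frame: the origin (TCP) lies midway between the tips of the shut fingers; the grasp point (between the pads) lies 19 mm behind it; y points along the fingers, x is the direction in which the jaws open and shut, and the axes are right-handed (so a half turn about y gives the same grasp; the last joint's range is limited). The gripper opens to 85 mm and grips with 20 to 120 N. Pads are 22 mm wide; open, the fingers measure 114 mm over their backs; the gripper's body (76 mm by 85 mm) begins 54 mm behind the grasp point. The pads swing forward as they close: fully open they stand 13 mm farther back than shut.
Start: joints at [-1.239, 0.213, -0.034, 1.323, 0, 1.571], TCP at [0.163, -0.473, 0.231] pointing down, gripper open.
Joint ranges: [-2.98, 2.98], [-0.74, 1.72], [-1.14, 1.35], [-2.1, 2.04], [-1.57, 1.44], [-3.14, 3.14]. Speed limits (rad/s): [1.89, 1.89, 2.39, 2.57, 3.14, 3.14].

## Interface

Orientations are given as a unit quaternion [x, y, z, w].
In Python, from cell import arm gives the robot as it stands. The module is installed in compiled form; this text tells all that it offers.
- The arm moves only by the tool play_rows, never from a script. Its argument "plan" is a list of rows, each an object with "jaw": the opening, from 0 (shut) to 1 (fully open); "offset": the shift along the tool's x, y, z normalised to -1 to 1, where 1 is 150 mm, a list of three; "yaw": the turn about the tool's y normalised to -1 to 1, where 1 is 180 degrees. A call has 1 to 5 rows; each row is the pose to reach, as a shift and turn from the pose commanded when the call began, along the tool's axes at that moment, turning the shorter way round; what a row does not reach only later rows make up. A row lasts 1/8 s, in which the tool goes at most 62.5 mm and 10.7 degrees, less where a joint would pass 70% of its speed; a pose out of reach is approached as far as the arm can. A call with a number of a shift or a turn outside -1 to 1 is refused whole. A call with a gripper value outside its range is refused whole. The fingers move at their own pace and stop on an object; the grip force is fixed at half the most. Time passes only in rows, so rows that repeat a pose let the fingers close. It gives the time, the measured TCP pose, the force and the opening at its end, in the units of the state.
- arm.observe(): the state, without advancing time (a new reading comes with each control period).
- arm.capture(name): name is "scene" or "top" or "wrist"; returns the picture (400x640x3 uint8, red, green, blue); there is no depth.
- arm.camera_model(name): a dict with "fx", "fy", "cx", "cy" (pixels), "view" (4x4, takes a point from world to camera coordinates). Camera axes: x right, y down, z forward; pixel columns grow to the right and rows downward; lengths in m; the calibration is good to about 2 mm. A picture is of the moment at which its call begins: read the wrist's pose just before it. camera_model takes no time and is no camera call; for the wrist camera it gives the pose at the moment of the call.
- arm.hand_in(): hands the job in, once; it reports no verdict.
The state is a dict: "clock": time; "joint_pos": joint angles; "joint_vel": joint speeds; "joint_efforts": joint torques, N m; "ee_pos": TCP position; "eef_rot": TCP orientation; "force": force on the tool from outside, world axes, zero at the start; "ft_torque": the same for the moment, N m; "grip_width": opening from 0.0 (shut) to 1.0 (fully open).
Only numpy, scipy, OpenCV 4.12 (cv2) and the standard library are available. Lean on these libraries where they do the work, as an engineer would, in place of code of your own. Each camera call takes 0.05 s, during which the arm holds its last target. There are 200 camera calls.

## Working session

There is one attempt and no reset: what is moved stays moved. The work goes in short steps, Python scripts to look and compute and a tool call to move; the robot and the scene stay as the last step left them, time stands still between calls to the robot, and variables do not carry over. Pictures are saved under pics/ and viewed, about 8 in all and at most 12, crops included, and the job is handed in when it is done.

Besides the shell and the picture viewer there is one more tool, called after ">>>" as name([rows], argument=value, ...), one row to a line, values as JSON. play_rows: Moves the arm, as the interface text tells. Scaled input: -1 to 1 covers 150 mm each way for a shift and 180 degrees each way for a turn. Its arguments: {"type":"object","properties":{"plan":{"type":"array"}},"required":["plan"]}

```bash
mkdir -p pics; python3 - <<'E'
from cell import arm
import cv2,numpy as np
s=arm.observe(); print(s)
for n in ("scene","top"):
    im=arm.capture(n); cv2.imwrite(f"pics/{n}0.png",im[:,:,::-1]); m=arm.camera_model(n); print(n,m)
E
```

```text
{'clock': 0.0, 'joint_pos': array([-1.23899017e+00,  2.13380671e-01, -3.50479149e-02,  1.32349994e+00,
       -1.37876328e-05,  1.57079622e+00]), 'joint_vel': array([-0.00159551,  0.00033191,  0.00213196,  0.00161306,  0.00058249,
       -0.00055343]), 'joint_efforts': array([ 3.56544033e-04, -6.86155915e+01,  4.87122166e+01,  1.74119230e-02,
        6.17271525e-06,  2.91978495e-06]), 'ee_pos': array([ 0.16276192, -0.47241117,  0.23080835]), 'eef_rot': array([-0.57547783,  0.41089191, -0.41023444,  0.57593473]), 'force': array([ 0.76814111, -0.65276671,  0.10012258]), 'ft_torque': array([-0.02210078, -0.05041605, -0.01317878]), 'grip_width': 0.9987125396750305}
scene {'fx': 440.6499469393073, 'fy': 440.6499469393073, 'cx': 324.582147441297, 'cy': 197.03048805473918, 'view': array([[-0.66958776,  0.7427028 , -0.00669114,  0.33373914],
       [ 0.61033836,  0.54507552, -0.57478671, -0.1708609 ],
       [-0.42324853, -0.38895401, -0.81827591,  1.63343347],
       [ 0.        ,  0.        ,  0.        ,  1.        ]])}
top {'fx': 508.39531607232067, 'fy': 508.39531607232067, 'cx': 318.0247845762087, 'cy': 205.13666285930907, 'view': array([[ 0.02328641, -0.9997153 ,  0.00520139, -0.03802677],
       [-0.99505784, -0.02367965, -0.09643219,  0.49497037],
       [ 0.0965279 , -0.00293012, -0.99532597,  1.34765559],
       [ 0.        ,  0.        ,  0.        ,  1.        ]])}
```

View pics/scene0.png

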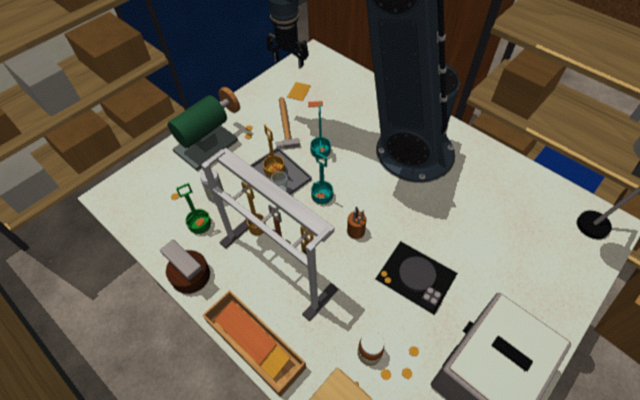

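View pics/top0.png

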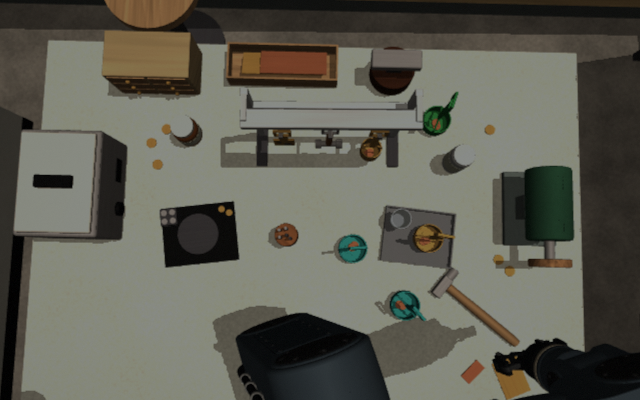

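The scene view shows the rack at centre-left, with the robot at the top right. The top view has +x up and +y left.
- **Rack and block:** the rack light bar is at about (331,118) and the round block at (198,234).
- **Tall basket candidates:** the brass cup hanging at the right hook (371,149) is the tall basket. The other two hooks hold tools at (282,135) and (330,138).
- **Wide basket candidates:** brass in the tray (428,238), turquoise (351,248) and (404,305), green (436,120). I choose the brass one in the tray.

Next I check both choices in one close crop.

```bash
cat > h.py <<'E'
from cell import arm
import numpy as np, cv2
def ray(n,px,m=None):
    m=m or arm.camera_model(n); V=m['view']; R,t=V[:3,:3],V[:3,3]
    return -R.T@t, R.T@np.array([(px[0]-m['cx'])/m['fx'],(px[1]-m['cy'])/m['fy'],1.])
def onz(n,px,z,m=None):
    c,d=ray(n,px,m); return c+d*(z-c[2])/d[2]
def proj(n,p,m=None):
    m=m or arm.camera_model(n); q=m['view'][:3,:3]@np.asarray(p)+m['view'][:3,3]
    return np.array([m['fx']*q[0]/q[2]+m['cx'],m['fy']*q[1]/q[2]+m['cy']])
E
python3 - <<'E'
from h import *
a=cv2.imread('pics/top0.png')[85:285,220:460]; b=cv2.imread('pics/scene0.png')[120:280,160:360]
a=cv2.resize(a,None,fx=3,fy=3,interpolation=cv2.INTER_CUBIC)[:, :]
b=cv2.resize(b,None,fx=4,fy=4,interpolation=cv2.INTER_CUBIC)
cv2.imwrite('pics/c1.png',a[:600]); 
cv2.imwrite('pics/c2.png',cv2.resize(b,(750,600)))
for p,z in [((240,109),.372),((421,110),.372),((198,234),.025),((417,238),.005),((286,235),.1),((428,238),.05),((371,149),.11)]: print(p,z,onz('top',p,z).round(3))
E
```

```text
(240, 109) 0.372 [0.656 0.139 0.372]
(421, 110) 0.372 [ 0.663 -0.232  0.372]
(198, 234) 0.025 [0.41  0.293 0.025]
(417, 238) 0.005 [ 0.414 -0.298  0.005]
(286, 235) 0.1 [0.41  0.053 0.1  ]
(428, 238) 0.05 [ 0.413 -0.318  0.05 ]
(371, 149) 0.11 [ 0.635 -0.158  0.11 ]
```

View pics/c1.png

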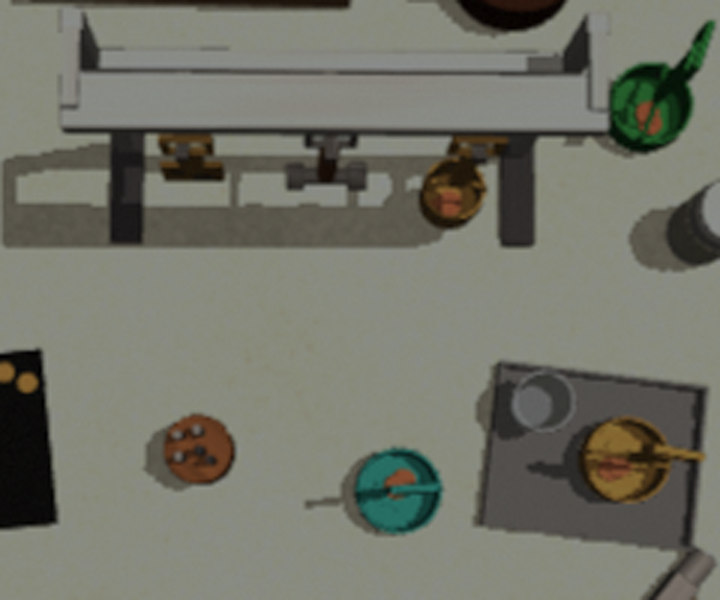

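View pics/c2.png

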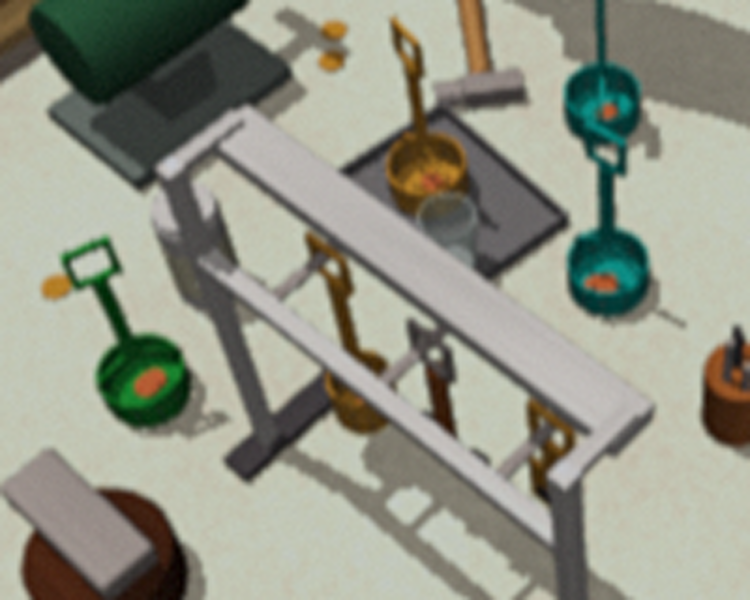

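Both crops agree:
- The brass basket on the right hook (rack y = -110) holds blanks in a narrow cup.
- The brass basket in the tray is the wide one, with the glass beaker beside it.
- The turquoise and green baskets are decoys.

The tool can only turn about its own axis, and the light bar sits above the hooks. I'll test what the arm does at the edge of its reach, out to the free side, in case the tool can pitch there.

>>> play_rows([
  {"jaw": 1,"offset": [1,-0.3,0],"yaw": 0},
  {"jaw": 1,"offset": [1,-0.3,0],"yaw": 0},
  {"jaw": 1,"offset": [1,-0.3,0],"yaw": 0},
  {"jaw": 1,"offset": [1,-0.3,0],"yaw": 0},
])

```text
clock: 0.6
ee_pos: [0.2125, -0.6168, 0.2747]
eef_rot: [-0.576, 0.411, -0.41, 0.576]
force: [-0.4, 0.5, 0.1]
grip_width: 1.001
```

>>> play_rows([
  {"jaw": 1,"offset": [1,0,0],"yaw": 0},
  {"jaw": 1,"offset": [1,0,0],"yaw": 0},
  {"jaw": 1,"offset": [1,0,0],"yaw": 0},
  {"jaw": 1,"offset": [1,0,0],"yaw": 0},
])

```text
clock: 1.1
ee_pos: [0.2286, -0.6635, 0.29]
eef_rot: [-0.563, 0.427, -0.393, 0.588]
force: [-35.2, 104.5, 14.7]
grip_width: 1.005
```

Something at the free side pushes back with 104 N, so I back off at once.

>>> play_rows([
  {"jaw": 1,"offset": [-1,0,0],"yaw": 0},
  {"jaw": 1,"offset": [-1,0,0],"yaw": 0},
  {"jaw": 1,"offset": [-1,0,0],"yaw": 0},
])

```text
clock: 1.48
ee_pos: [0.205, -0.5951, 0.3054]
eef_rot: [-0.565, 0.426, -0.395, 0.586]
force: [-0.3, -0.6, 1.0]
grip_width: 1.0
```

```bash
python3 - <<'E'
from h import *
from scipy.spatial.transform import Rotation as R
s=arm.observe(); print(s['joint_pos'].round(3),s['ee_pos'],R.from_quat(s['eef_rot']).as_matrix().round(3),s['force'])
for n in ('scene','wrist'): 
    m=arm.camera_model(n); cv2.imwrite(f'pics/{n}1.png',arm.capture(n)[:,:,::-1])
print(m)
a=cv2.imread('pics/scene1.png')[0:200,150:470]; b=cv2.imread('pics/wrist1.png')
cv2.imwrite('pics/m1.png',np.vstack([cv2.resize(a,(480,300)),cv2.resize(b,(480,300))]))
E
```

```text
[-1.239  0.594  0.716  1.746 -0.     1.571] [ 0.20503608 -0.59512311  0.30538836] [[ 0.325 -0.017  0.945]
 [-0.944  0.051  0.326]
 [-0.053 -0.999 -0.   ]] [-0.29456067 -0.557734    0.95405802]
{'fx': 292.38856403226885, 'fy': 292.38856403226885, 'cx': 315.0279805001887, 'cy': 202.79511967088075, 'view': array([[ 0.32484379, -0.94387659, -0.05977873, -0.60481643],
       [-0.89672186, -0.32747218,  0.29774464, -0.07209204],
       [-0.30061007, -0.04311561, -0.95277208,  0.48392968],
       [ 0.        ,  0.        ,  0.        ,  1.        ]])}
```

View pics/m1.png

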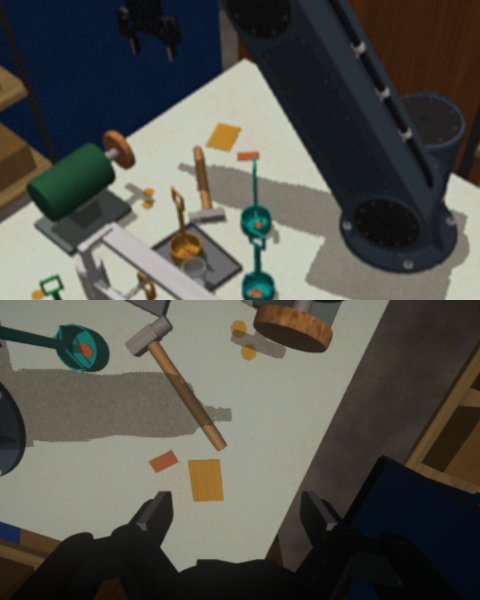

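The top half of the picture shows the gripper near a blue panel, which is what it met. The bottom half, from the wrist camera, shows the table edge and the fingers. After that out-of-reach request the commanded tool axis stayed tilted by 0.05 rad, so the tilt can change at the reach limit. I repeat the test in free air, high up and away from the panel.

>>> play_rows([
  {"jaw": 1,"offset": [-0.3,-1,1],"yaw": 0},
  {"jaw": 1,"offset": [-0.3,-1,1],"yaw": 0},
  {"jaw": 1,"offset": [-0.3,-1,1],"yaw": 0},
  {"jaw": 1,"offset": [-0.3,-1,1],"yaw": 0},
  {"jaw": 1,"offset": [-0.3,-1,1],"yaw": 0},
])

```text
clock: 2.2
ee_pos: [0.3241, -0.4932, 0.4254]
eef_rot: [-0.571, 0.411, -0.409, 0.581]
force: [-0.1, -0.3, -1.1]
grip_width: 0.999
```

>>> play_rows([
  {"jaw": 1,"offset": [0.3,-0.3,1],"yaw": 0},
  {"jaw": 1,"offset": [0.3,-0.3,1],"yaw": 0},
  {"jaw": 1,"offset": [0.3,-0.3,1],"yaw": 0},
  {"jaw": 1,"offset": [0.3,-0.3,1],"yaw": 0},
])

```text
clock: 2.7
ee_pos: [0.4498, -0.4586, 0.4158]
eef_rot: [-0.574, 0.391, -0.43, 0.577]
force: [-0.3, -0.3, 0.7]
grip_width: 1.001
```

```bash
cat >> h.py <<'E'
from scipy.spatial.transform import Rotation as R
def st():
    s=arm.observe(); M=R.from_quat(s['eef_rot']).as_matrix(); p=s['ee_pos']
    print('t',round(s['clock'],2),'q',s['joint_pos'].round(3),'p',p.round(4),'r',np.hypot(*p[:2]).round(4),'F',s['force'].round(1),'w',round(s['grip_width'],3)); print(M.round(3)); return s,M
E
python3 -c "from h import *; st()"
```

```text
t 2.7 q [-0.802  0.691  1.209  2.036  0.014  2.008] p [ 0.4498 -0.4586  0.4158] r 0.6424 F [-0.3 -0.3  0.7] w 1.001
[[ 0.324  0.047  0.945]
 [-0.945 -0.028  0.326]
 [ 0.042 -0.998  0.035]]
```

That worked. With joint 4 at its stop, the commanded axis tilts outward and stays tilted. So I can lay the tool level by climbing against that stop at azimuth 0 (world +x), with the jaws along y, and that gives the stem grip intended. First I go to y of about 0 and turn the jaws to ±y.

>>> play_rows([
  {"jaw": 1,"offset": [-1,0.1,0.23],"yaw": -0.29},
  {"jaw": 1,"offset": [-1,0.1,0.23],"yaw": -0.29},
  {"jaw": 1,"offset": [-1,0.1,0.23],"yaw": -0.29},
  {"jaw": 1,"offset": [-1,0.1,0.23],"yaw": -0.29},
  {"jaw": 1,"offset": [-1,0.1,0.23],"yaw": -0.29},
])

```text
clock: 3.32
ee_pos: [0.4324, -0.3046, 0.3972]
eef_rot: [0.692, -0.151, 0.189, -0.68]
force: [-0.5, -0.4, 0.1]
grip_width: 0.999
```

>>> play_rows([
  {"jaw": 1,"offset": [-0.44,0.1,0.93],"yaw": -0.29},
  {"jaw": 1,"offset": [-0.44,0.1,0.93],"yaw": -0.29},
  {"jaw": 1,"offset": [-0.44,0.1,0.93],"yaw": -0.29},
  {"jaw": 1,"offset": [-0.44,0.1,0.93],"yaw": -0.29},
  {"jaw": 1,"offset": [-0.44,0.1,0.93],"yaw": -0.29},
])

```text
clock: 3.95
ee_pos: [0.4421, -0.1529, 0.3775]
eef_rot: [0.705, 0.163, -0.134, -0.677]
force: [-0.2, -0.1, 0.0]
grip_width: 1.001
```

>>> play_rows([
  {"jaw": 1,"offset": [0.46,0,0.91],"yaw": -0.29},
  {"jaw": 1,"offset": [0.46,0,0.91],"yaw": -0.29},
  {"jaw": 1,"offset": [0.46,0,0.91],"yaw": -0.29},
  {"jaw": 1,"offset": [0.46,0,0.91],"yaw": -0.29},
  {"jaw": 1,"offset": [0.46,0,0.91],"yaw": -0.29},
])

```text
clock: 4.58
ee_pos: [0.4501, -0.0004, 0.3732]
eef_rot: [0.574, 0.444, -0.431, -0.536]
force: [-0.4, 0.1, -0.6]
grip_width: 0.999
```

```bash
python3 -c "from h import *; st()"
```

```text
t 4.58 q [ 0.022  0.088  0.175  1.61  -0.032  0.257] p [ 4.501e-01 -4.000e-04  3.732e-01] r 0.4501 F [-0.4  0.1 -0.6] w 0.999
[[ 0.234  0.048 -0.971]
 [ 0.972 -0.031  0.233]
 [-0.019 -0.998 -0.054]]
```

>>> play_rows([
  {"jaw": 1,"offset": [0,-1,-0.3],"yaw": -0.075},
  {"jaw": 1,"offset": [0,-1,-0.3],"yaw": -0.075},
  {"jaw": 1,"offset": [0,-1,-0.3],"yaw": -0.075},
  {"jaw": 1,"offset": [0,-1,-0.3],"yaw": -0.075},
])

```text
clock: 5.08
ee_pos: [0.4832, -0.0075, 0.5108]
eef_rot: [0.527, 0.508, -0.488, -0.476]
force: [0.2, -0.2, 0.7]
grip_width: 1.0
```

>>> play_rows([
  {"jaw": 1,"offset": [0,-1,-0.6],"yaw": 0},
  {"jaw": 1,"offset": [0,-1,-0.6],"yaw": 0},
  {"jaw": 1,"offset": [0,-1,-0.6],"yaw": 0},
  {"jaw": 1,"offset": [0,-1,-0.6],"yaw": 0},
])

```text
clock: 5.58
ee_pos: [0.5117, -0.0051, 0.5252]
eef_rot: [0.54, 0.523, -0.472, -0.46]
force: [-1.1, 0.4, 0.8]
grip_width: 1.002
```

```bash
python3 -c "from h import *; st()"
```

```text
t 5.58 q [ 0.01   0.344  0.941  2.036 -0.032  0.012] p [ 0.5117 -0.0051  0.5252] r 0.5117 F [-1.1  0.4  0.8] w 1.002
[[ 0.007  0.131 -0.991]
 [ 1.    -0.03   0.003]
 [-0.03  -0.991 -0.131]]
```

>>> play_rows([
  {"jaw": 1,"offset": [0,-1,0.6],"yaw": 0},
  {"jaw": 1,"offset": [0,-1,0.6],"yaw": 0},
  {"jaw": 1,"offset": [0,-1,0.6],"yaw": 0},
  {"jaw": 1,"offset": [0,-1,0.6],"yaw": 0},
  {"jaw": 1,"offset": [0,-1,0.6],"yaw": 0},
])

```text
clock: 6.2
ee_pos: [0.3981, -0.0027, 0.5746]
eef_rot: [0.554, 0.538, -0.455, -0.442]
force: [0.7, 0.5, 0.4]
grip_width: 1.005
```

```bash
python3 -c "from h import *; st()"
```

```text
t 6.2 q [ 0.02   0.082  0.742  2.036 -0.033  0.02 ] p [ 0.3981 -0.0027  0.5746] r 0.3981 F [0.7 0.5 0.4] w 1.005
[[ 0.006  0.194 -0.981]
 [ 1.    -0.029  0.   ]
 [-0.029 -0.981 -0.194]]
```

```bash
cat > fk.py <<'E'
import numpy as np
from scipy.optimize import least_squares
D=np.array([[.213,-.035,1.3235,.4997,.2308],[.594,.716,1.746,.6295,.3054],[.691,1.209,2.036,.6424,.4158],[.088,.175,1.61,.4501,.3732],[.344,.941,2.036,.5117,.5252],[.082,.742,2.036,.3981,.5746]])
def fk(k,q):
    a,zs,l1,l2,f,L=k; p=q[1-1]-q[1]; P=p+q[2]
    return np.array([a+l1*np.sin(q[0])+l2*np.cos(p)+f*np.sin(p)+L*np.cos(P), zs+l1*np.cos(q[0])-l2*np.sin(p)+f*np.cos(p)-L*np.sin(P)]),P
K=least_squares(lambda k:np.concatenate([np.append(1e-3*(k[4]),0)]+[fk(k,d)[0]-d[3:] for d in D]),[0,.3,.45,.4,0,.25]).x
B=(np.array([-.74,-1.14,-2.1]),np.array([1.72,1.35,2.036]))
def step(q,dy,dz,w):
    p,P=fk(K,q); ap=np.array([np.cos(P),-np.sin(P)]); zz=np.array([-np.sin(P),-np.cos(P)])
    t=p+dy*ap+dz*zz
    f=lambda x:np.append(fk(K,x)[0]-t,w*(fk(K,x)[1]-P))
    return least_squares(f,np.clip(q,B[0]+1e-6,B[1]-1e-6),bounds=B).x,t
if __name__=='__main__':
    print(K.round(4),[ (fk(K,d)[0]-d[3:]).round(4) for d in D])
    for w in (.1,.3,.6,1,2):
        q,t=step(D[4,:3],-.15,.09,w); print(w,q.round(3),fk(K,q),t)
    # reach of level poses
    for tgt in [(.40,.5),(.52,.5),(.616,.17),(.5,.17),(.42,.12)]:
        q=least_squares(lambda x:np.append(fk(K,x)[0]-tgt,fk(K,x)[1]-.1),[-.2,0,.2],bounds=B).x; print(tgt,q.round(2),fk(K,q))
E
python3 fk.py
```

```text
[-2.000e-04  2.464e-01  4.860e-01  3.931e-01  6.660e-02  4.585e-01] [array([-0.0001,  0.0002]), array([ 0.    , -0.0001]), array([-0.0001, -0.0002]), array([ 0.0002, -0.0001]), array([-0.    ,  0.0003]), array([0., 0.])]
0.1 [0.04  0.913 2.036] (array([0.40244587, 0.65522497]), np.float64(1.162851718946151)) [0.40272862 0.66237029]
0.3 [0.054 0.833 2.036] (array([0.40041288, 0.61927963]), np.float64(1.256783892505539)) [0.40272862 0.66237029]
0.6 [0.073 0.753 2.036] (array([0.39685251, 0.58213917]), np.float64(1.355990108505611)) [0.40272862 0.66237029]
1 [0.084 0.717 2.036] (array([0.39455201, 0.5648702 ]), np.float64(1.4031155963655366)) [0.40272862 0.66237029]
2 [0.09  0.697 2.036] (array([0.39309144, 0.55542011]), np.float64(1.4292285740198771)) [0.40272862 0.66237029]
(0.4, 0.5) [-0.74 -1.14 -0.3 ] (array([0.51700396, 0.47285936]), np.float64(0.0925685022160545))
(0.52, 0.5) [-0.74 -1.06 -0.22] (array([0.52245741, 0.49962612]), np.float64(0.09994185337109121))
(0.616, 0.17) [ 0.81 -1.14 -1.86] (array([0.72435003, 0.14747418]), np.float64(0.09440084749435829))
(0.5, 0.17) [ 1.04 -1.14 -2.1 ] (array([0.70577571, 0.09619046]), np.float64(0.07880723393421718))
(0.42, 0.12) [-0.74 -1.14 -0.16] (array([0.50578714, 0.40603718]), np.float64(0.2367122783979685))
```

```bash
python3 - <<'E'
from fk import *
a,zs,l1,l2,f,L=K
def wr(x,y,z,P):
    rw=np.hypot(x-L*np.cos(P),y); zw=z+L*np.sin(P)
    g=lambda q:np.array([a+l1*np.sin(q[0])+l2*np.cos(q[0]-q[1])+f*np.sin(q[0]-q[1])-rw, zs+l1*np.cos(q[0])-l2*np.sin(q[0]-q[1])+f*np.cos(q[0]-q[1])-zw])
    s=least_squares(g,[.0,0],bounds=(B[0][:2],B[1][:2])); return s.x, P-(s.x[0]-s.x[1]), np.abs(s.fun).max(), np.arctan2(y,x-L*np.cos(P))
for P in (.7,.8,.9,1.,1.1):
    print(P,[ (n,v[0].round(2),round(v[1],2),'err',v[2].round(3),'j1',v[3].round(2)) for n,v in (('rack',wr(.65,-.157,.15,P)),('lift',wr(.62,-.157,.19,P)),('back',wr(.5,-.157,.20,P)),('block',wr(.425,.293,.12,P)),('tray',wr(.43,-.318,.09,P)),('home',wr(.55,0,.3,P)))])
E
```

```text
0.7 [('rack', array([ 0.12, -0.84]), np.float64(-0.26), 'err', np.float64(0.0), 'j1', np.float64(-0.48)), ('lift', array([-0.  , -0.84]), np.float64(-0.14), 'err', np.float64(0.0), 'j1', np.float64(-0.53)), ('back', array([-0.23, -1.  ]), np.float64(-0.06), 'err', np.float64(0.0), 'j1', np.float64(-0.81)), ('block', array([ 0.12, -0.96]), np.float64(-0.37), 'err', np.float64(0.0), 'j1', np.float64(1.32)), ('tray', array([ 0.23, -0.93]), np.float64(-0.46), 'err', np.float64(0.0), 'j1', np.float64(-1.33)), ('home', array([-0.39, -0.81]), np.float64(0.28), 'err', np.float64(0.0), 'j1', np.float64(0.0))]
0.8 [('rack', array([ 0.12, -0.73]), np.float64(-0.05), 'err', np.float64(0.0), 'j1', np.float64(-0.44)), ('lift', array([ 0.01, -0.73]), np.float64(0.07), 'err', np.float64(0.0), 'j1', np.float64(-0.48)), ('back', array([-0.23, -0.9 ]), np.float64(0.13), 'err', np.float64(0.0), 'j1', np.float64(-0.72)), ('block', array([ 0.06, -0.89]), np.float64(-0.16), 'err', np.float64(0.0), 'j1', np.float64(1.22)), ('tray', array([ 0.17, -0.88]), np.float64(-0.24), 'err', np.float64(0.0), 'j1', np.f
[... 1220 characters left out ...]
, ('home', array([-0.2 , -0.46]), np.float64(0.74), 'err', np.float64(0.0), 'j1', np.float64(0.0))]
1.1 [('rack', array([ 0.22, -0.37]), np.float64(0.51), 'err', np.float64(0.0), 'j1', np.float64(-0.34)), ('lift', array([ 0.13, -0.37]), np.float64(0.6), 'err', np.float64(0.0), 'j1', np.float64(-0.36)), ('back', array([-0.1 , -0.58]), np.float64(0.62), 'err', np.float64(0.0), 'j1', np.float64(-0.49)), ('block', array([ 0.05, -0.66]), np.float64(0.4), 'err', np.float64(0.0), 'j1', np.float64(0.93)), ('tray', array([ 0.13, -0.65]), np.float64(0.32), 'err', np.float64(0.0), 'j1', np.float64(-0.96)), ('home', array([-0.12, -0.33]), np.float64(0.88), 'err', np.float64(0.0), 'j1', np.float64(0.0))]
```

```bash
python3 - <<'E'
from fk import *
q=np.array([.082,.742,2.036])
for i in range(9):
    best=min(((step(q,dy,dz,.6)[0],dy,dz) for dy in (-.15,-.1,-.05,0) for dz in (-.15,-.1,-.05,0,.05,.1,.15)),key=lambda b:fk(K,b[0])[1])
    q=best[0]; print(round(best[1]/.15,2),round(best[2]/.15,2),q.round(3),[x.round(3) for x in fk(K,q)])
E
```

```text
-1.0 -1.0 [0.225 1.033 2.036] [array([0.486, 0.618]), np.float64(1.229)]
-1.0 -1.0 [0.302 1.266 2.036] [array([0.533, 0.669]), np.float64(1.071)]
-1.0 -1.0 [0.282 1.35  1.98 ] [array([0.547, 0.727]), np.float64(0.912)]
-1.0 -1.0 [0.209 1.35  1.89 ] [array([0.54 , 0.795]), np.float64(0.749)]
-1.0 -1.0 [0.123 1.35  1.813] [array([0.511, 0.867]), np.float64(0.587)]
-1.0 -1.0 [0.027 1.35  1.749] [array([0.463, 0.94 ]), np.float64(0.426)]
-1.0 -1.0 [-0.077  1.35   1.695] [array([0.395, 1.008]), np.float64(0.268)]
-1.0 -1.0 [-0.188  1.35   1.651] [array([0.311, 1.067]), np.float64(0.113)]
-1.0 -1.0 [-0.305  1.35   1.615] [array([0.213, 1.115]), np.float64(-0.04)]
```

>>> play_rows([
  {"jaw": 1,"offset": [0,-1,-1],"yaw": 0},
  {"jaw": 1,"offset": [0,-1,-1],"yaw": 0},
  {"jaw": 1,"offset": [0,-1,-1],"yaw": 0},
  {"jaw": 1,"offset": [0,-1,-1],"yaw": 0},
  {"jaw": 1,"offset": [0,-1,-1],"yaw": 0},
])

```text
clock: 6.82
ee_pos: [0.4752, -0.0023, 0.5878]
eef_rot: [0.568, 0.553, -0.437, -0.424]
force: [-0.2, -1.3, 0.7]
grip_width: 0.997
```

>>> play_rows([
  {"jaw": 1,"offset": [0,-1,-1],"yaw": 0},
  {"jaw": 1,"offset": [0,-1,-1],"yaw": 0},
  {"jaw": 1,"offset": [0,-1,-1],"yaw": 0},
  {"jaw": 1,"offset": [0,-1,-1],"yaw": 0},
  {"jaw": 1,"offset": [0,-1,-1],"yaw": 0},
])

```text
clock: 7.45
ee_pos: [0.524, -0.0016, 0.6013]
eef_rot: [0.582, 0.567, -0.419, -0.405]
force: [0.6, 0.2, -0.6]
grip_width: 1.003
```

>>> play_rows([
  {"jaw": 1,"offset": [0,-1,-1],"yaw": 0},
  {"jaw": 1,"offset": [0,-1,-1],"yaw": 0},
  {"jaw": 1,"offset": [0,-1,-1],"yaw": 0},
  {"jaw": 1,"offset": [0,-1,-1],"yaw": 0},
  {"jaw": 1,"offset": [0,-1,-1],"yaw": 0},
])

```text
clock: 8.07
ee_pos: [0.5527, -0.0006, 0.6179]
eef_rot: [0.595, 0.581, -0.4, -0.386]
force: [0.1, 0.6, -1.1]
grip_width: 0.999
```

```bash
python3 -c "from h import *; st()"
```

```text
t 8.07 q [ 0.019  0.361  1.218  2.036 -0.035  0.013] p [ 5.527e-01 -6.000e-04  6.179e-01] r 0.5527 F [ 0.1  0.6 -1.1] w 0.999
[[ 0.006  0.382 -0.924]
 [ 1.    -0.028 -0.005]
 [-0.028 -0.924 -0.382]]
```

>>> play_rows([
  {"jaw": 1,"offset": [0,-1,-1],"yaw": 0},
  {"jaw": 1,"offset": [0,-1,-1],"yaw": 0},
  {"jaw": 1,"offset": [0,-1,-1],"yaw": 0},
  {"jaw": 1,"offset": [0,-1,-1],"yaw": 0},
])

```text
clock: 8.57
ee_pos: [0.5657, 0.0006, 0.6389]
eef_rot: [0.607, 0.593, -0.381, -0.367]
force: [-0.6, -0.9, 0.4]
grip_width: 1.002
```

>>> play_rows([
  {"jaw": 1,"offset": [0,-1,-1],"yaw": 0},
  {"jaw": 1,"offset": [0,-1,-1],"yaw": 0},
  {"jaw": 1,"offset": [0,-1,-1],"yaw": 0},
  {"jaw": 1,"offset": [0,-1,-1],"yaw": 0},
])

```text
clock: 9.07
ee_pos: [0.5642, 0.002, 0.6638]
eef_rot: [0.618, 0.604, -0.363, -0.348]
force: [-0.9, -0.2, -0.1]
grip_width: 1.002
```

>>> play_rows([
  {"jaw": 1,"offset": [0,-1,-1],"yaw": 0},
  {"jaw": 1,"offset": [0,-1,-1],"yaw": 0},
  {"jaw": 1,"offset": [0,-1,-1],"yaw": 0},
  {"jaw": 1,"offset": [0,-1,-1],"yaw": 0},
])

```text
clock: 9.57
ee_pos: [0.5427, 0.0038, 0.6917]
eef_rot: [0.626, 0.613, -0.348, -0.333]
force: [-0.1, 0.1, -0.3]
grip_width: 1.004
```

>>> play_rows([
  {"jaw": 1,"offset": [0,-1,-1],"yaw": 0},
  {"jaw": 1,"offset": [0,-1,-1],"yaw": 0},
  {"jaw": 1,"offset": [0,-1,-1],"yaw": 0},
  {"jaw": 1,"offset": [0,-1,-1],"yaw": 0},
])

```text
clock: 10.07
ee_pos: [0.52, 0.0054, 0.7179]
eef_rot: [0.634, 0.622, -0.333, -0.317]
force: [-0.3, 0.6, -0.1]
grip_width: 1.001
```

>>> play_rows([
  {"jaw": 1,"offset": [0,-1,-1],"yaw": 0},
  {"jaw": 1,"offset": [0,-1,-1],"yaw": 0},
  {"jaw": 1,"offset": [0,-1,-1],"yaw": 0},
  {"jaw": 1,"offset": [0,-1,-1],"yaw": 0},
])

```text
clock: 10.58
ee_pos: [0.4959, 0.0069, 0.7431]
eef_rot: [0.642, 0.63, -0.317, -0.301]
force: [0.1, 1.0, 0.2]
grip_width: 1.0
```

```bash
python3 -c "from h import *; st()"
```

```text
t 10.57 q [ 0.05   0.223  1.352  2.036 -0.056  0.026] p [0.4959 0.0069 0.7431] r 0.4959 F [0.1 1.  0.2] w 1.0
[[ 0.006  0.618 -0.786]
 [ 1.    -0.026 -0.013]
 [-0.028 -0.786 -0.618]]
```

>>> play_rows([
  {"jaw": 1,"offset": [0,-1,-1],"yaw": 0},
  {"jaw": 1,"offset": [0,-1,-1],"yaw": 0},
  {"jaw": 1,"offset": [0,-1,-1],"yaw": 0},
  {"jaw": 1,"offset": [0,-1,-1],"yaw": 0},
])

```text
clock: 11.08
ee_pos: [0.4706, 0.0081, 0.7671]
eef_rot: [0.649, 0.637, -0.301, -0.285]
force: [-0.2, -0.4, -0.4]
grip_width: 1.003
```

>>> play_rows([
  {"jaw": 1,"offset": [0,-1,-1],"yaw": 0},
  {"jaw": 1,"offset": [0,-1,-1],"yaw": 0},
  {"jaw": 1,"offset": [0,-1,-1],"yaw": 0},
  {"jaw": 1,"offset": [0,-1,-1],"yaw": 0},
])

```text
clock: 11.58
ee_pos: [0.4443, 0.0092, 0.7898]
eef_rot: [0.656, 0.645, -0.285, -0.269]
force: [-0.6, -0.3, -0.9]
grip_width: 1.001
```

```bash
python3 - <<'E'
from h import *
st()
T=cv2.imread('pics/top0.png'); S=cv2.imread('pics/scene0.png')
hsv=cv2.cvtColor(T,cv2.COLOR_BGR2HSV)
# rack bar front edge/back edge rows along columns
g=cv2.cvtColor(T,cv2.COLOR_BGR2GRAY).astype(float)
for c in (260,300,340,380,410):
    col=g[100:140,c]; d=np.diff(col); print(c,'edges',[(100+i+.5,round(d[i])) for i in np.where(abs(d)>18)[0]])
print('bar ends',[(c,g[118,c]) for c in list(range(236,246))+list(range(416,426))])
# block: dark-mat vs block
def hs(I,x,y): return cv2.cvtColor(I,cv2.COLOR_BGR2HSV)[y,x]
for p in [(198,234),(180,250),(371,149),(428,228),(440,238),(400,260)]: print(p,T[p[1],p[0]],hsv[p[1],p[0]])
def brass(I,box):
    x0,y0,x1,y1=box; h=cv2.cvtColor(I,cv2.COLOR_BGR2HSV)[y0:y1,x0:x1]
    m=cv2.inRange(h,(12,110,40),(32,255,255)); n,l,s,c=cv2.connectedComponentsWithStats(m)
    for i in range(1,n):
        if s[i,4]>25: print(box,'bbox',s[i,0]+x0,s[i,1]+y0,s[i,2],s[i,3],'A',s[i,4],'c',c[i]+[x0,y0])
brass(T,(355,125,390,165)); brass(T,(405,215,460,260)); brass(S,(235,175,272,245)); brass(S,(255,120,300,180))
# block circle
m=cv2.inRange(g[205:265,165:235],40,90); m=m.astype(np.uint8)
m=cv2.morphologyEx(m,cv2.MORPH_OPEN,np.ones((5,5))); n,l,s,c=cv2.connectedComponentsWithStats(m); print(s,c+[165,205])
E
```

```text
t 11.57 q [ 0.074  0.124  1.352  2.036 -0.075  0.038] p [0.4443 0.0092 0.7898] r 0.4444 F [-0.6 -0.3 -0.9] w 1.001
[[ 0.006  0.693 -0.721]
 [ 1.    -0.024 -0.015]
 [-0.028 -0.721 -0.693]]
260 edges [(np.float64(101.5), 32), (np.float64(106.5), -22), (np.float64(107.5), -47), (np.float64(108.5), 43), (np.float64(109.5), 27), (np.float64(126.5), -38), (np.float64(127.5), -58)]
300 edges [(np.float64(107.5), -41), (np.float64(109.5), 47), (np.float64(126.5), -36), (np.float64(127.5), -57), (np.float64(128.5), 30), (np.float64(129.5), 51), (np.float64(136.5), -36)]
340 edges [(np.float64(107.5), -35), (np.float64(108.5), -26), (np.float64(109.5), 55), (np.float64(126.5), -25), (np.float64(127.5), -47), (np.float64(129.5), 50), (np.float64(130.5), 32), (np.float64(136.5), -31)]
380 edges [(np.float64(107.5), -26), (np.float64(108.5), -33), (np.float64(109.5), 49), (np.float64(127.5), -42), (np.float64(128.5), -47), (np.float64(137.5), -25), (np.float64(138.5), 30)]
410 edges [(np.float64(108.5), 27), (np.float64(109.5), 51), (np.float64(110.5), 27), (np.float64(127.5), -38), (np.float64(1
[... 851 characters left out ...]

(355, 125, 390, 165) bbox 370 130 19 4 A 52 c [379.34615385 131.01923077]
(355, 125, 390, 165) bbox 361 134 21 25 A 234 c [370.97008547 147.52991453]
(405, 215, 460, 260) bbox 414 224 41 29 A 597 c [429.51423786 237.57956449]
(235, 175, 272, 245) bbox 242 182 21 37 A 144 c [251.11111111 200.31944444]
(235, 175, 272, 245) bbox 247 219 16 16 A 121 c [253.5785124 228.3553719]
(255, 120, 300, 180) bbox 282 120 9 19 A 101 c [286.11881188 128.74257426]
(255, 120, 300, 180) bbox 263 125 22 52 A 429 c [272.06526807 158.92540793]
[[   0    0   70   60 2966]
 [   1    9    5    6   30]
 [  14    9   38   39 1204]] [[200.63823331 235.14295347]
 [168.         216.5       ]
 [197.48089701 233.36461794]]
```

```bash
python3 - <<'E'
from h import *
for c,b,f in ((260,108.7,127.5),(300,109,127.6),(340,109.2,127.9),(380,109.4,128.2),(410,109.9,128.5)): print('bar',onz('top',(c,b),.372).round(4),onz('top',(c,f),.372).round(4))
print('ends',onz('top',(240,118),.372),onz('top',(422.5,118),.372))
print('block',onz('top',(198,233.3),.025),'wide',onz('top',(428.5,238.3),.047),'tall',onz('top',(371.5,148.3),.111))
print('tall eye edge row', onz('top',(379.3,131),.29))
w=onz('top',(428.5,238.3),.047); 
for z in (.096+.005,.205,.217): print('proj wide',proj('top',[w[0],w[1],z]),proj('scene',[w[0],w[1],z]))
t=onz('top',(371.5,148.3),.111)
for z in (.111,.164,.248,.28): print('proj tall',z,proj('top',[t[0],t[1],z]),proj('scene',[t[0],t[1],z]))
s,M=st(); 
tgt=np.array([.50,-.157,.40]); print('d tool',(M.T@(tgt-s['ee_pos'])/.15).round(2))
E
```

```text
bar [0.6574 0.098  0.372 ] [0.6182 0.0967 0.372 ]
bar [0.6588 0.0162 0.372 ] [0.62   0.0151 0.372 ]
bar [ 0.6604 -0.0657  0.372 ] [ 0.6214 -0.0665  0.372 ]
bar [ 0.662  -0.1477  0.372 ] [ 0.6228 -0.1482  0.372 ]
bar [ 0.6625 -0.2092  0.372 ] [ 0.6236 -0.2095  0.372 ]
ends [0.63696386 0.1381575  0.372     ] [ 0.64618381 -0.2349254   0.372     ]
block [0.41221875 0.29326442 0.025     ] wide [ 0.41253315 -0.31980627  0.047     ] tall [ 0.63641567 -0.15931706  0.111     ]
tall eye edge row [ 0.63733695 -0.15683113  0.29      ]
proj wide [433.22136112 237.62840588] [271.52326063 152.5570861 ]
proj wide [443.52172507 236.16322164] [268.11663433 131.27387256]
proj wide [444.8272695  235.97751333] [267.69701895 128.65228658]
proj tall 0.111 [371.5 148.3] [254.79385296 219.11788335]
proj tall 0.164 [373.8758654  143.80948369] [252.33001301 209.46814806]
proj tall 0.248 [378.08299747 135.85777262] [248.06715052 192.77246358]
proj tall 0.28 [379.84934717 132.5192745 ] [246.31441823 185.90781208]
t 11.57 q [ 0.074  0.124  1.352  2.036 -0.075  0.038] p [0.4443 0.0092 0.7898] r 0.4444 F [-0.6 -0.3 -0.9] w 1.001
[[ 0.006  0.693 -0.721]
 [ 1.    -0.024 -0.015]
 [-0.028 -0.721 -0.693]]
d tool [-1.03  2.16  1.55]
```

>>> play_rows([
  {"jaw": 1,"offset": [-0.34,0.72,0.52],"yaw": 0},
  {"jaw": 1,"offset": [-0.34,0.72,0.52],"yaw": 0},
  {"jaw": 1,"offset": [-0.34,0.72,0.52],"yaw": 0},
  {"jaw": 1,"offset": [-0.34,0.72,0.52],"yaw": 0},
])

```text
clock: 12.08
ee_pos: [0.4616, -0.032, 0.6996]
eef_rot: [0.656, 0.645, -0.286, -0.269]
force: [1.2, 0.5, 1.5]
grip_width: 1.0
```

>>> play_rows([
  {"jaw": 1,"offset": [-0.34,0.72,0.52],"yaw": 0},
  {"jaw": 1,"offset": [-0.34,0.72,0.52],"yaw": 0},
  {"jaw": 1,"offset": [-0.34,0.72,0.52],"yaw": 0},
  {"jaw": 1,"offset": [-0.34,0.72,0.52],"yaw": 0},
])

```text
clock: 12.58
ee_pos: [0.4789, -0.0871, 0.5681]
eef_rot: [0.656, 0.644, -0.286, -0.271]
force: [0.3, 0.2, 1.2]
grip_width: 1.001
```

>>> play_rows([
  {"jaw": 1,"offset": [-0.34,0.72,0.52],"yaw": 0},
  {"jaw": 1,"offset": [-0.34,0.72,0.52],"yaw": 0},
  {"jaw": 1,"offset": [-0.34,0.72,0.52],"yaw": 0},
  {"jaw": 1,"offset": [-0.34,0.72,0.52],"yaw": 0},
  {"jaw": 1,"offset": [-0.34,0.72,0.52],"yaw": 0},
])

```text
clock: 13.2
ee_pos: [0.4983, -0.1409, 0.4426]
eef_rot: [0.656, 0.645, -0.285, -0.268]
force: [-0.4, 0.2, 0.3]
grip_width: 1.002
```

```bash
cat >> h.py <<'E'
def to(tgt):
    s,M=st(); d=M.T@(np.asarray(tgt)-s['ee_pos'])/.15; print('->',np.round(tgt,4),'offset',d.round(3)); return M
E
python3 - <<'E'
from h import *
M=to([.5635,-.155,.2405]); m=arm.camera_model('wrist'); c,_=ray('wrist',(0,0),m); print('cam in tool',M.T@(c-arm.observe()['ee_pos']))
E
```

```text
t 13.2 q [-0.445 -0.367 -0.339  0.874  0.281 -0.345] p [ 0.4983 -0.1409  0.4426] r 0.5178 F [-0.4  0.2  0.3] w 1.002
[[ 0.005  0.694 -0.72 ]
 [ 1.    -0.024 -0.016]
 [-0.029 -0.72  -0.694]]
-> [ 0.5635 -0.155   0.2405] offset [-0.053  1.274  0.623]
cam in tool [-0.00085159 -0.14260637  0.07622388]
```

>>> play_rows([
  {"jaw": 1,"offset": [-0.053,0.9,0.623],"yaw": 0},
  {"jaw": 1,"offset": [-0.053,0.9,0.623],"yaw": 0},
  {"jaw": 1,"offset": [-0.053,0.9,0.623],"yaw": 0},
  {"jaw": 1,"offset": [-0.053,0.9,0.623],"yaw": 0},
  {"jaw": 1,"offset": [-0.053,0.9,0.623],"yaw": 0},
])

```text
clock: 13.82
ee_pos: [0.5247, -0.1539, 0.2815]
eef_rot: [0.656, 0.645, -0.285, -0.268]
force: [0.1, -0.7, 1.2]
grip_width: 0.998
```

```bash
python3 - <<'E'
from h import *
M=to([.6467,-.1583,.154]); m=arm.camera_model('wrist'); im=arm.capture('wrist')[:,:,::-1].copy(); cv2.imwrite('pics/w2.png',im)
for z in (.08,.111,.164,.23,.28): print(z,proj('wrist',[.6372,-.1580,z],m).round(1))
E
```

```text
t 13.82 q [-0.446 -0.294 -0.703  0.437  0.281 -0.345] p [ 0.5247 -0.1539  0.2815] r 0.5468 F [ 0.1 -0.7  1.2] w 0.998
[[ 0.005  0.694 -0.72 ]
 [ 1.    -0.024 -0.016]
 [-0.029 -0.719 -0.694]]
-> [ 0.6467 -0.1583  0.154 ] offset [-0.     1.177  0.006]
0.08 [318.1 127. ]
0.111 [317.4 147. ]
0.164 [316.1 185.7]
0.23 [314.1 243.7]
0.28 [312.3 297.1]
```

View pics/w2.png

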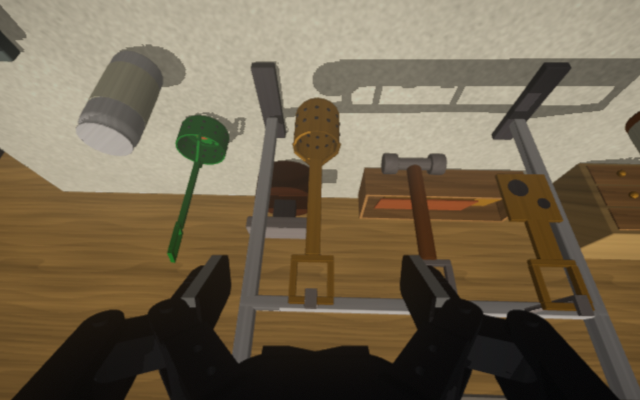

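The wrist picture is upside down, since the camera sits below the tool. It shows the tall basket's stem centred at (315,185) between the jaws. Its eye is on the hook at (312,280-300), matching the predicted (316,186) and (312,297). The hammer (412,162) and the template are clear of the jaws. I go in.

>>> play_rows([
  {"jaw": 0.75,"offset": [0,0.5,0],"yaw": 0},
  {"jaw": 0.75,"offset": [0,0.7,0],"yaw": 0},
  {"jaw": 0.75,"offset": [0,0.85,0],"yaw": 0},
  {"jaw": 0.75,"offset": [0,0.95,0],"yaw": 0},
  {"jaw": 0.75,"offset": [0,0.95,0],"yaw": 0},
])

```text
clock: 14.5
ee_pos: [0.6228, -0.1572, 0.1761]
eef_rot: [0.656, 0.645, -0.286, -0.269]
force: [-0.1, 0.4, -1.0]
grip_width: 0.751
```

>>> play_rows([
  {"jaw": 0.75,"offset": [0,0.12,0],"yaw": 0},
  {"jaw": 0.75,"offset": [0,0.23,0],"yaw": 0},
  {"jaw": 0.75,"offset": [0,0.23,0],"yaw": 0},
  {"jaw": 0.4,"offset": [0,0.23,0],"yaw": 0},
  {"jaw": 0.3,"offset": [0,0.23,0],"yaw": 0},
])

```text
clock: 15.12
ee_pos: [0.6459, -0.1582, 0.1516]
eef_rot: [0.656, 0.645, -0.285, -0.269]
force: [0.0, 0.0, -0.1]
grip_width: 0.326
```

>>> play_rows([
  {"jaw": 0.2,"offset": [0,0,0],"yaw": 0},
  {"jaw": 0.1,"offset": [0,0,0],"yaw": 0},
  {"jaw": 0,"offset": [0,0,0],"yaw": 0},
  {"jaw": 0,"offset": [0,0,0],"yaw": 0},
  {"jaw": 0,"offset": [0,0,0],"yaw": 0},
])

```text
clock: 15.75
ee_pos: [0.6464, -0.1581, 0.1512]
eef_rot: [0.656, 0.645, -0.285, -0.269]
force: [-0.5, -0.4, 6.1]
grip_width: 0.149
```

```bash
python3 - <<'E'
from h import *
s,M=st(); p=s['ee_pos']; to(p+[0,0,.032])
E
```

```text
t 15.75 q [-0.338  0.093 -0.739 -0.004  0.209 -0.262] p [ 0.6464 -0.1581  0.1512] r 0.6655 F [-0.5 -0.4  6.1] w 0.149
[[ 0.006  0.693 -0.721]
 [ 1.    -0.024 -0.015]
 [-0.028 -0.721 -0.693]]
t 15.75 q [-0.338  0.093 -0.739 -0.004  0.209 -0.262] p [ 0.6464 -0.1581  0.1512] r 0.6655 F [-0.5 -0.4  6.1] w 0.149
[[ 0.006  0.693 -0.721]
 [ 1.    -0.024 -0.015]
 [-0.028 -0.721 -0.693]]
-> [ 0.6464 -0.1581  0.1832] offset [-0.006 -0.154 -0.148]
```

>>> play_rows([
  {"jaw": 0,"offset": [0,-0.035,-0.033],"yaw": 0},
  {"jaw": 0,"offset": [0,-0.07,-0.067],"yaw": 0},
  {"jaw": 0,"offset": [0,-0.1,-0.095],"yaw": 0},
  {"jaw": 0,"offset": [0,-0.1,-0.095],"yaw": 0},
  {"jaw": 0,"offset": [0,-0.1,-0.095],"yaw": 0},
])

```text
clock: 16.38
ee_pos: [0.6458, -0.1573, 0.171]
eef_rot: [0.656, 0.645, -0.286, -0.269]
force: [-0.2, -0.2, -1.4]
grip_width: 0.148
```

```bash
python3 - <<'E'
from h import *
s,M=st(); m=arm.camera_model('wrist'); im=arm.capture('wrist')[:,:,::-1]; a=im[60:360,180:480]; b=arm.capture('scene')[:,:,::-1][150:250,200:300]
cv2.imwrite('pics/w3.png',np.hstack([cv2.resize(a,(400,400)),cv2.resize(b,(400,400),interpolation=cv2.INTER_CUBIC)]))
print((M.T@np.array([-.15,0,0])/.15).round(3))
E
```

```text
t 16.38 q [-0.337  0.063 -0.709  0.057  0.208 -0.262] p [ 0.6458 -0.1573  0.171 ] r 0.6647 F [-0.2 -0.2 -1.4] w 0.148
[[ 0.006  0.692 -0.722]
 [ 1.    -0.024 -0.015]
 [-0.028 -0.722 -0.692]]
[-0.006 -0.692  0.722]
```

View pics/w3.png

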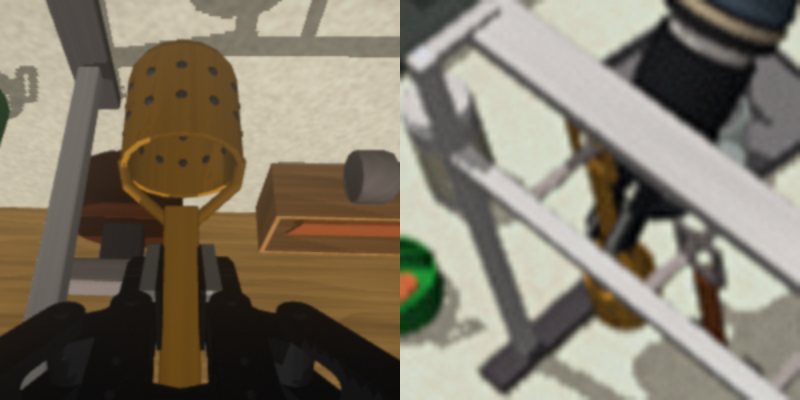

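The wrist view shows the stem firmly between the pads with the basket hanging upright. In the scene view the eye is still around the raised hook line. The lift was 20 mm and the load is about 1.5 N. I back out along -x.

>>> play_rows([
  {"jaw": 0,"offset": [0,-0.14,0.144],"yaw": 0},
  {"jaw": 0,"offset": [0,-0.31,0.325],"yaw": 0},
  {"jaw": 0,"offset": [0,-0.52,0.54],"yaw": 0},
  {"jaw": 0,"offset": [0,-0.69,0.72],"yaw": 0},
  {"jaw": 0,"offset": [0,-0.69,0.72],"yaw": 0},
])

```text
clock: 17.1
ee_pos: [0.4944, -0.1565, 0.1706]
eef_rot: [0.656, 0.644, -0.286, -0.27]
force: [0.3, -0.1, -1.8]
grip_width: 0.148
```

```bash
python3 - <<'E'
from h import *
s,M=st(); to(s['ee_pos']+[-.03,0,.05])
m=arm.camera_model('top'); im=arm.capture('top')[:,:,::-1]; cv2.imwrite('pics/t4.png',im)
G=s['ee_pos']-M[:,1]*.014; print('grip pt',G)
to([.4122+.0095,.2933,.25]); to([.4122+.0095,.2933,.133])
E
```

```text
t 17.1 q [-0.494 -0.24  -0.966  0.135  0.311 -0.382] p [ 0.4944 -0.1565  0.1706] r 0.5185 F [ 0.3 -0.1 -1.8] w 0.148
[[ 0.007  0.692 -0.722]
 [ 1.    -0.025 -0.014]
 [-0.027 -0.722 -0.692]]
t 17.1 q [-0.494 -0.24  -0.966  0.135  0.311 -0.382] p [ 0.4944 -0.1565  0.1706] r 0.5185 F [ 0.3 -0.1 -1.8] w 0.148
[[ 0.007  0.692 -0.722]
 [ 1.    -0.025 -0.014]
 [-0.027 -0.722 -0.692]]
-> [ 0.4644 -0.1565  0.2206] offset [-0.011 -0.379 -0.086]
grip pt [ 0.48466922 -0.15619835  0.18072291]
t 17.15 q [-0.493 -0.238 -0.964  0.134  0.311 -0.381] p [ 0.4958 -0.1569  0.1713] r 0.52 F [ 0.7 -0.4 -2.2] w 0.149
[[ 0.007  0.693 -0.721]
 [ 1.    -0.025 -0.015]
 [-0.028 -0.721 -0.692]]
-> [0.4217 0.2933 0.25  ] offset [ 2.982 -0.795 -0.05 ]
t 17.15 q [-0.493 -0.238 -0.964  0.134  0.311 -0.381] p [ 0.4958 -0.1569  0.1713] r 0.52 F [ 0.7 -0.4 -2.2] w 0.149
[[ 0.007  0.693 -0.721]
 [ 1.    -0.025 -0.015]
 [-0.028 -0.721 -0.692]]
-> [0.4217 0.2933 0.133 ] offset [ 3.004 -0.233  0.49 ]
```

>>> play_rows([
  {"jaw": 0,"offset": [0,-0.2,-0.19],"yaw": 0},
  {"jaw": 0,"offset": [0,-0.45,-0.43],"yaw": 0},
  {"jaw": 0,"offset": [0,-0.67,-0.65],"yaw": 0},
  {"jaw": 0,"offset": [0,-0.67,-0.65],"yaw": 0},
])

```text
clock: 17.65
ee_pos: [0.4994, -0.1533, 0.3159]
eef_rot: [0.657, 0.645, -0.285, -0.266]
force: [-0.1, -0.4, -2.5]
grip_width: 0.149
```

>>> play_rows([
  {"jaw": 0,"offset": [0.25,-0.03,0.02],"yaw": 0},
  {"jaw": 0,"offset": [0.55,-0.07,0.05],"yaw": 0},
  {"jaw": 0,"offset": [0.8,-0.11,0.08],"yaw": 0},
  {"jaw": 0,"offset": [1,-0.14,0.1],"yaw": 0},
  {"jaw": 0,"offset": [1,-0.14,0.1],"yaw": 0},
])

```text
clock: 18.27
ee_pos: [0.4725, -0.0, 0.3106]
eef_rot: [0.654, 0.646, -0.287, -0.269]
force: [1.0, -0.7, -2.1]
grip_width: 0.147
```

>>> play_rows([
  {"jaw": 0,"offset": [0.25,-0.03,0.02],"yaw": 0},
  {"jaw": 0,"offset": [0.55,-0.07,0.05],"yaw": 0},
  {"jaw": 0,"offset": [0.8,-0.11,0.08],"yaw": 0},
  {"jaw": 0,"offset": [1,-0.14,0.1],"yaw": 0},
  {"jaw": 0,"offset": [1,-0.14,0.1],"yaw": 0},
])

```text
clock: 18.9
ee_pos: [0.4481, 0.1496, 0.3111]
eef_rot: [0.655, 0.645, -0.287, -0.269]
force: [-0.4, -1.2, -2.1]
grip_width: 0.147
```

>>> play_rows([
  {"jaw": 0,"offset": [0.25,-0.03,0.02],"yaw": 0},
  {"jaw": 0,"offset": [0.55,-0.07,0.05],"yaw": 0},
  {"jaw": 0,"offset": [0.8,-0.11,0.08],"yaw": 0},
  {"jaw": 0,"offset": [1,-0.14,0.1],"yaw": 0},
  {"jaw": 0,"offset": [1,-0.14,0.1],"yaw": 0},
])

```text
clock: 19.52
ee_pos: [0.424, 0.2988, 0.3116]
eef_rot: [0.656, 0.644, -0.287, -0.269]
force: [-0.1, 0.1, -2.5]
grip_width: 0.153
```

```bash
python3 - <<'E'
from h import *
to([.4217,.2933,.20]); to([.4217,.2933,.120])
E
```

```text
t 19.52 q [ 0.979 -0.182 -0.493  0.792 -0.627  0.818] p [0.424  0.2988 0.3116] r 0.5187 F [-0.1  0.1 -2.5] w 0.153
[[ 0.005  0.691 -0.723]
 [ 1.    -0.025 -0.017]
 [-0.029 -0.723 -0.691]]
-> [0.4217 0.2933 0.2   ] offset [-0.015  0.528  0.526]
t 19.52 q [ 0.979 -0.182 -0.493  0.792 -0.627  0.818] p [0.424  0.2988 0.3116] r 0.5187 F [-0.1  0.1 -2.5] w 0.153
[[ 0.005  0.691 -0.723]
 [ 1.    -0.025 -0.017]
 [-0.029 -0.723 -0.691]]
-> [0.4217 0.2933 0.12  ] offset [0.001 0.913 0.894]
```

>>> play_rows([
  {"jaw": 0,"offset": [-0.01,0.25,0.24],"yaw": 0},
  {"jaw": 0,"offset": [-0.01,0.5,0.49],"yaw": 0},
  {"jaw": 0,"offset": [-0.01,0.7,0.69],"yaw": 0},
  {"jaw": 0,"offset": [-0.01,0.82,0.8],"yaw": 0},
  {"jaw": 0,"offset": [-0.01,0.82,0.8],"yaw": 0},
])

```text
clock: 20.15
ee_pos: [0.422, 0.2892, 0.1392]
eef_rot: [0.657, 0.643, -0.287, -0.269]
force: [-0.6, -0.4, -1.0]
grip_width: 0.152
```

```bash
python3 - <<'E'
from h import *
to([.4217,.2933,.120])
a=arm.capture('scene')[:,:,::-1][190:320,350:480]; b=arm.capture('top')[:,:,::-1][180:290,150:260]
cv2.imwrite('pics/p5.png',np.hstack([cv2.resize(a,(400,400),interpolation=cv2.INTER_CUBIC),cv2.resize(b,(400,400),interpolation=cv2.INTER_CUBIC)]))
E
```

```text
t 20.15 q [ 0.97  -0.047 -0.851  0.297 -0.625  0.81 ] p [0.422  0.2892 0.1392] r 0.5116 F [-0.6 -0.4 -1. ] w 0.152
[[ 0.007  0.69  -0.724]
 [ 0.999 -0.027 -0.016]
 [-0.031 -0.723 -0.69 ]]
-> [0.4217 0.2933 0.12  ] offset [0.031 0.09  0.089]
```

View pics/p5.png

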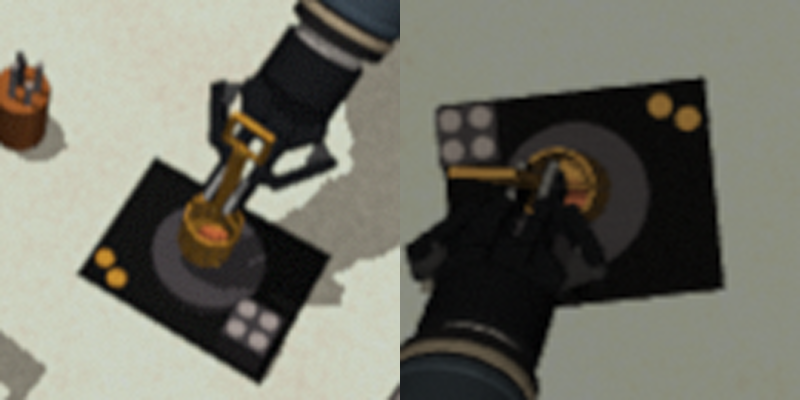

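The scene and top crops show the cup with its blanks upright over the block. In the top view the rim centre is at about (194,229.5) and the block at (198,233). The doming block and the coins are clear. I lower slowly.

>>> play_rows([
  {"jaw": 0,"offset": [0.02,0.025,0.025],"yaw": 0},
  {"jaw": 0,"offset": [0.03,0.05,0.048],"yaw": 0},
  {"jaw": 0,"offset": [0.03,0.07,0.068],"yaw": 0},
  {"jaw": 0,"offset": [0.03,0.082,0.08],"yaw": 0},
  {"jaw": 0,"offset": [0.03,0.082,0.08],"yaw": 0},
])

```text
clock: 20.88
ee_pos: [0.4219, 0.2956, 0.1237]
eef_rot: [0.656, 0.645, -0.286, -0.269]
force: [0.5, -0.4, -1.9]
grip_width: 0.149
```

```bash
python3 - <<'E'
from h import *
print('rim if centred',proj('top',[.4122,.2933,.099]), 'seen rim ->',onz('top',(194,229.5),.099))
to([.4217,.2933,.119])
E
```

```text
rim if centred [191.27418337 232.10094399] seen rim -> [0.41894683 0.28671281 0.099     ]
t 20.88 q [ 0.98  -0.012 -0.868  0.246 -0.629  0.819] p [0.4219 0.2956 0.1237] r 0.5151 F [ 0.5 -0.4 -1.9] w 0.149
[[ 0.006  0.692 -0.722]
 [ 1.    -0.024 -0.015]
 [-0.028 -0.722 -0.692]]
-> [0.4217 0.2933 0.119 ] offset [-0.015  0.022  0.023]
```

>>> play_rows([
  {"jaw": 0,"offset": [-0.01,0.005,0.005],"yaw": 0},
  {"jaw": 0,"offset": [-0.01,0.01,0.01],"yaw": 0},
  {"jaw": 0,"offset": [-0.01,0.015,0.015],"yaw": 0},
  {"jaw": 0,"offset": [-0.01,0.018,0.018],"yaw": 0},
  {"jaw": 0,"offset": [-0.01,0.018,0.018],"yaw": 0},
])

```text
clock: 21.5
ee_pos: [0.4222, 0.2942, 0.1206]
eef_rot: [0.656, 0.645, -0.285, -0.269]
force: [-1.4, -1.6, 5.0]
grip_width: 0.15
```

Contact: the force went from -2 to +5 N. I release and retreat along the tool axis.

>>> play_rows([
  {"jaw": 0.2,"offset": [0,0,0],"yaw": 0},
  {"jaw": 0.35,"offset": [0,0,0],"yaw": 0},
  {"jaw": 0.7,"offset": [0,0,0],"yaw": 0},
  {"jaw": 0.9,"offset": [0,0,0],"yaw": 0},
  {"jaw": 0.9,"offset": [0,0,0],"yaw": 0},
])

```text
clock: 22.12
ee_pos: [0.4219, 0.2941, 0.1201]
eef_rot: [0.656, 0.645, -0.286, -0.269]
force: [-0.0, 0.5, -0.5]
grip_width: 0.897
```

>>> play_rows([
  {"jaw": 0.9,"offset": [0,-0.2,0],"yaw": 0},
  {"jaw": 0.9,"offset": [0,-0.5,0],"yaw": 0},
  {"jaw": 0.9,"offset": [0,-0.8,0],"yaw": 0},
  {"jaw": 0.9,"offset": [0,-1,0],"yaw": 0},
  {"jaw": 0.9,"offset": [0,-1,0],"yaw": 0},
])

```text
clock: 22.75
ee_pos: [0.3175, 0.299, 0.2298]
eef_rot: [0.655, 0.646, -0.285, -0.269]
force: [0.2, 0.0, -0.4]
grip_width: 0.896
```

```bash
python3 - <<'E'
from h import *
s,M=st()
m=arm.camera_model('wrist'); w=arm.capture('wrist')[:,:,::-1]; a=arm.capture('scene')[:,:,::-1]; b=arm.capture('top')[:,:,::-1]
cv2.imwrite('pics/w6.png',w); cv2.imwrite('pics/s6.png',a); cv2.imwrite('pics/t6.png',b)
def brass(I,box):
    x0,y0,x1,y1=box; h=cv2.cvtColor(I,cv2.COLOR_BGR2HSV)[y0:y1,x0:x1]
    k=cv2.inRange(h,(12,110,40),(32,255,255)); n,l,s,c=cv2.connectedComponentsWithStats(k)
    for i in range(1,n):
        if s[i,4]>25: print(box,'bbox',s[i,:4]+[x0,y0,0,0],'A',s[i,4],'c',(c[i]+[x0,y0]).round(1))
brass(np.ascontiguousarray(b),(160,200,240,260)); brass(np.ascontiguousarray(a),(380,200,460,300))
for z in (.025,.08,.133,.211,.249): print(z,proj('top',[.4122,.2942,z]).round(1),proj('scene',[.4122,.2942,z]).round(1))
cv2.imwrite('pics/c6.png',np.hstack([cv2.resize(a[190:320,350:480],(400,400),interpolation=cv2.INTER_CUBIC),cv2.resize(w,(400,400))]))
E
```

```text
t 22.75 q [ 1.258 -0.192 -0.687  0.813 -0.728  1.151] p [0.3175 0.299  0.2298] r 0.4362 F [ 0.2  0.  -0.4] w 0.896
[[ 0.004  0.693 -0.721]
 [ 1.    -0.021 -0.015]
 [-0.025 -0.721 -0.693]]
(160, 200, 240, 260) bbox [218 205  15  11] A 89 c [224.8 210.3]
(160, 200, 240, 260) bbox [166 221  42  22] A 361 c [190.5 230.2]
(380, 200, 460, 300) bbox [408 230  29  51] A 517 c [420.5 261.1]
(380, 200, 460, 300) bbox [380 270  12  14] A 95 c [385.6 276.6]
0.025 [197.7 233.3] [416.5 272.5]
0.08 [192.7 232.4] [419.6 264.2]
0.133 [187.6 231.5] [422.8 255.7]
0.211 [179.1 230. ] [427.9 242.1]
0.249 [174.6 229.2] [430.6 234.9]
```

View pics/c6.png

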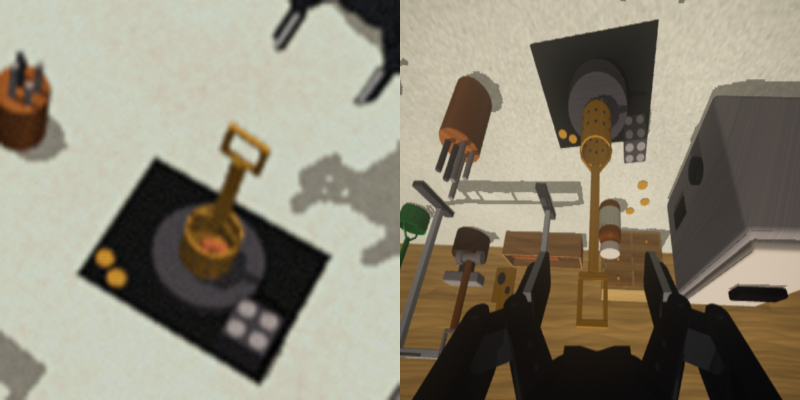

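The tall basket stands upright on the middle of the block. In the top view the blob runs from its cup to its eye along the predicted line, (190.5,230) against (192,232), and the gripper is clear. Next I find the turquoise decoy near the tray and check it against the gripper's path.

```bash
python3 - <<'E'
from h import *
def comp(n,I,lo,hi,box):
    x0,y0,x1,y1=box; h=cv2.cvtColor(I,cv2.COLOR_BGR2HSV)[y0:y1,x0:x1]; k=cv2.inRange(h,lo,hi)
    nn,l,s,c=cv2.connectedComponentsWithStats(k)
    for i in range(1,nn):
        if s[i,4]>15: print(n,'bbox',s[i,:4]+[x0,y0,0,0],'A',s[i,4],'c',(c[i]+[x0,y0]).round(1))
T=cv2.imread('pics/t6.png'); S=cv2.imread('pics/scene0.png')
comp('top',T,(80,100,40),(100,255,255),(330,220,450,340)); comp('scene',S,(80,100,40),(100,255,255),(290,90,350,210))
g=onz('top',(404,305),.042); print('decoyA',g); g2=onz('top',(351,248),.042); print('decoyB',g2)
for z in (.042,.1,.174,.215): print(z,proj('top',[*g[:2],z]).round(),proj('scene',[*g[:2],z]).round(),proj('scene',[*g2[:2],z]).round())
cv2.imwrite('pics/c7.png',np.hstack([cv2.resize(T[200:340,330:470],(400,400),interpolation=cv2.INTER_CUBIC),cv2.resize(S[90:220,240:370],(400,400),interpolation=cv2.INTER_CUBIC)]))
E
```

```text
top bbox [339 235  28  28] A 538 c [352.  248.6]
top bbox [391 291  35  30] A 524 c [405.6 305.4]
scene bbox [311 105  22  99] A 814 c [321.1 167. ]
decoyA [ 0.23703298 -0.2571925   0.042     ]
decoyB [ 0.38231995 -0.11605357  0.042     ]
0.042 [404. 305.] [320. 145.] [322. 190.]
0.1 [408. 307.] [320. 133.] [322. 179.]
0.174 [414. 311.] [320. 118.] [321. 165.]
0.215 [417. 313.] [319. 109.] [321. 156.]
```

View pics/c7.png

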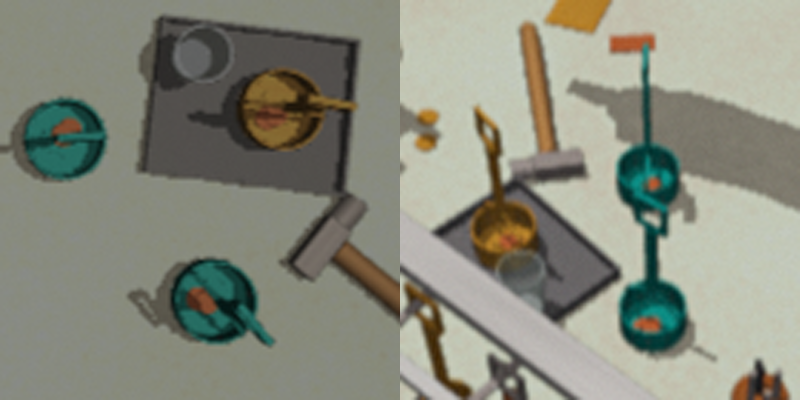

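>>> play_rows([
  {"jaw": 0.9,"offset": [0,-0.72,-0.69],"yaw": 0},
  {"jaw": 0.9,"offset": [0,-0.72,-0.69],"yaw": 0},
  {"jaw": 0.9,"offset": [0,-0.72,-0.69],"yaw": 0},
  {"jaw": 0.5,"offset": [0,-0.72,-0.69],"yaw": 0},
])

```text
clock: 23.4
ee_pos: [0.3188, 0.3022, 0.3785]
eef_rot: [0.656, 0.645, -0.285, -0.27]
force: [0.2, 0.9, -0.8]
grip_width: 0.706
```

>>> play_rows([
  {"jaw": 0.5,"offset": [-1,0.7,-0.7],"yaw": 0},
  {"jaw": 0.5,"offset": [-1,0.7,-0.7],"yaw": 0},
  {"jaw": 0.5,"offset": [-1,0.7,-0.7],"yaw": 0},
  {"jaw": 0.5,"offset": [-1,0.7,-0.7],"yaw": 0},
  {"jaw": 0.5,"offset": [-1,0.7,-0.7],"yaw": 0},
])

```text
clock: 24.02
ee_pos: [0.4668, 0.1474, 0.3769]
eef_rot: [0.658, 0.642, -0.286, -0.27]
force: [-0.4, -0.1, 1.0]
grip_width: 0.502
```

>>> play_rows([
  {"jaw": 0.5,"offset": [-1,0.07,-0.05],"yaw": 0},
  {"jaw": 0.5,"offset": [-1,0.07,-0.05],"yaw": 0},
  {"jaw": 0.5,"offset": [-1,0.07,-0.05],"yaw": 0},
  {"jaw": 0.5,"offset": [-1,0.07,-0.05],"yaw": 0},
  {"jaw": 0.5,"offset": [-1,0.07,-0.05],"yaw": 0},
])

```text
clock: 24.65
ee_pos: [0.4772, 0.0002, 0.3791]
eef_rot: [0.656, 0.644, -0.286, -0.27]
force: [0.1, 0.3, 0.4]
grip_width: 0.497
```

>>> play_rows([
  {"jaw": 0.5,"offset": [-1,-0.07,0.1],"yaw": 0},
  {"jaw": 0.5,"offset": [-1,-0.07,0.1],"yaw": 0},
  {"jaw": 0.5,"offset": [-1,-0.07,0.1],"yaw": 0},
  {"jaw": 0.5,"offset": [-1,-0.07,0.1],"yaw": 0},
  {"jaw": 0.5,"offset": [-1,-0.07,0.1],"yaw": 0},
])

```text
clock: 25.28
ee_pos: [0.4585, -0.1493, 0.3808]
eef_rot: [0.656, 0.644, -0.286, -0.27]
force: [0.2, -0.0, 0.2]
grip_width: 0.503
```

>>> play_rows([
  {"jaw": 0.5,"offset": [-1,-0.06,0.57],"yaw": 0},
  {"jaw": 0.5,"offset": [-1,-0.06,0.57],"yaw": 0},
  {"jaw": 0.5,"offset": [-1,-0.06,0.57],"yaw": 0},
  {"jaw": 0.5,"offset": [-1,-0.06,0.57],"yaw": 0},
  {"jaw": 0.5,"offset": [-1,-0.06,0.57],"yaw": 0},
])

```text
clock: 25.9
ee_pos: [0.3903, -0.2991, 0.3328]
eef_rot: [0.655, 0.645, -0.286, -0.27]
force: [0.1, 0.8, 1.0]
grip_width: 0.502
```

```bash
python3 - <<'E'
from h import *
s,M=st(); ap=M[:,1]; T=np.array([.4125,-.3198,.111])+.014*ap
print('beaker',onz('top',(401,219),.075))
m=arm.camera_model('wrist'); w=arm.capture('wrist')[:,:,::-1]; cv2.imwrite('pics/w8.png',w)
for z in (.047,.111,.179,.217): print(z,proj('wrist',[.4125,-.3198,z],m).round(1))
h=cv2.cvtColor(np.ascontiguousarray(w),cv2.COLOR_BGR2HSV); k=cv2.inRange(h,(12,110,40),(32,255,255)); n,l,ss,c=cv2.connectedComponentsWithStats(k)
for i in range(1,n):
    if ss[i,4]>150: print(ss[i],c[i].round())
to(T-.15*ap); to(T)
E
```

```text
t 25.9 q [-1.038 -0.254 -0.494  0.858  0.624 -0.888] p [ 0.3903 -0.2991  0.3328] r 0.4917 F [0.1 0.8 1. ] w 0.502
[[ 0.005  0.691 -0.723]
 [ 1.    -0.022 -0.015]
 [-0.026 -0.722 -0.691]]
beaker [ 0.45980081 -0.2421255   0.075     ]
0.047 [304.3  10.2]
0.111 [301.3  46.4]
0.179 [297.3  94.7]
0.217 [294.6 127.6]
[ 265    0   72  137 4355] [298.  52.]
[ 602    0   38   55 1186] [626.  21.]
[   0  146   55  120 3469] [ 19. 193.]
[ 569  174   71  168 6378] [615. 240.]
[    0   176   361   224 44456] [162. 277.]
[  365   186   238   104 16640] [482. 238.]
[486 262  22  21 333] [496. 271.]
[ 460  296  153   45 4927] [545. 317.]
[ 169  347   49   53 1213] [199. 378.]
[ 413  358   49   42 1089] [432. 380.]
[ 547  362   93   38 2417] [602. 380.]
t 25.95 q [-1.037 -0.255 -0.494  0.858  0.624 -0.888] p [ 0.3907 -0.2986  0.3334] r 0.4917 F [0.5 0.7 0.7] w 0.499
[[ 0.004  0.692 -0.722]
 [ 1.    -0.022 -0.016]
 [-0.027 -0.722 -0.692]]
-> [ 0.3185 -0.3168  0.2092] offset [-0.101  0.267  0.922]
t 25.95 q [-1.037 -0.255 -0.494  0.858  0.624 -0.888] p [ 0.3907 -0.2986  0.3334] r 0.4917 F [0.5 0.7 0.7] w 0.499
[[ 0.004  0.692 -0.722]
 [ 1.    -0.022 -0.016]
 [-0.027 -0.722 -0.692]]
-> [ 0.4222 -0.3201  0.1009] offset [-0.101  1.267  0.923]
```

```bash
python3 - <<'E'
from h import *
w=cv2.imread('pics/w8.png'); k=cv2.inRange(cv2.cvtColor(w,cv2.COLOR_BGR2HSV),(12,110,40),(32,255,255))
for r in (5,20,35,46,60,75,85,95,105,115,125,132,136): 
    c=np.where(k[r,240:360])[0]+240; print(r,c.min(),c.max(),len(c))
E
```

```text
5 267 336 70
20 270 333 63
35 282 323 42
46 291 305 15
60 290 303 14
75 289 302 14
85 288 302 15
95 271 314 44
105 269 316 14
115 267 315 15
125 266 315 38
132 277 315 39
136 310 314 5
```

>>> play_rows([
  {"jaw": 0.6,"offset": [-0.03,0.08,0.3],"yaw": 0},
  {"jaw": 0.6,"offset": [-0.06,0.16,0.6],"yaw": 0},
  {"jaw": 0.6,"offset": [-0.1,0.26,0.92],"yaw": 0},
  {"jaw": 0.6,"offset": [-0.1,0.26,0.92],"yaw": 0},
  {"jaw": 0.6,"offset": [-0.1,0.26,0.92],"yaw": 0},
])

```text
clock: 26.58
ee_pos: [0.3184, -0.3176, 0.2117]
eef_rot: [0.656, 0.645, -0.286, -0.268]
force: [0.4, 0.3, 0.3]
grip_width: 0.599
```

```bash
python3 - <<'E'
from h import *
s,M=st(); ap=M[:,1]; T=np.array([.4125,-.3198,.111])+.014*ap
m=arm.camera_model('wrist'); w=np.ascontiguousarray(arm.capture('wrist')[:,:,::-1]); cv2.imwrite('pics/w9.png',w)
for z in (.005,.047,.08,.111,.14,.179,.217): print(z,proj('wrist',[.4125,-.3198,z],m).round(1))
k=cv2.inRange(cv2.cvtColor(w,cv2.COLOR_BGR2HSV),(12,110,40),(32,255,255))
for r in range(60,330,15):
    c=np.where(k[r,270:370])[0]+270
    if len(c): print(r,c.min(),c.max(),len(c))
to(T)
E
```

```text
t 26.57 q [-1.26  -0.18  -0.732  0.704  0.71  -1.15 ] p [ 0.3184 -0.3176  0.2117] r 0.4497 F [0.4 0.3 0.3] w 0.599
[[ 0.004  0.693 -0.721]
 [ 1.    -0.023 -0.018]
 [-0.029 -0.721 -0.692]]
0.005 [319.8 113. ]
0.047 [318.9 140.8]
0.08 [318.1 165.3]
0.111 [317.3 190.7]
0.14 [316.5 217. ]
0.179 [315.2 256.8]
0.217 [313.8 301.7]
90 304 330 27
105 287 347 53
120 284 349 53
135 282 350 65
150 288 348 59
165 309 321 13
180 308 321 14
195 307 321 15
210 307 320 14
225 306 321 16
240 305 320 16
255 290 359 55
270 270 349 74
285 270 348 62
300 270 347 78
315 270 363 86
t 26.62 q [-1.26  -0.18  -0.731  0.704  0.71  -1.151] p [ 0.3184 -0.3179  0.212 ] r 0.4499 F [ 0.3 -0.2 -0.2] w 0.607
[[ 0.003  0.693 -0.721]
 [ 1.    -0.024 -0.018]
 [-0.03  -0.721 -0.693]]
-> [ 0.4222 -0.3201  0.1009] offset [0.01  1.013 0.014]
```

View pics/w9.png

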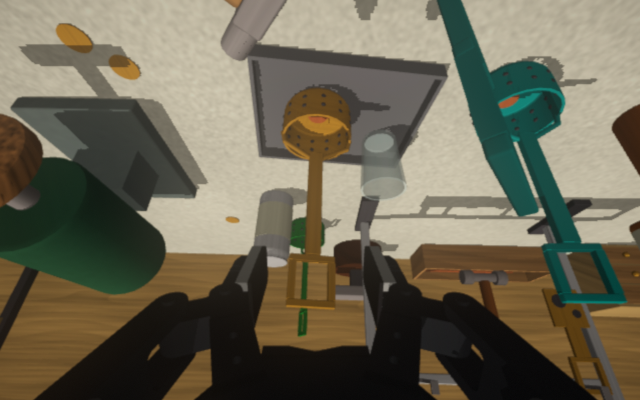

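The wrist view shows the brass wide basket's stem at (314,190) between the jaws, 3 px (about 3 mm) to -y of the prediction. Its eye faces the gripper at (311,280), the beaker is at (382,165), and the turquoise decoy is to the right and off the path. I go in with a 3 mm correction.

>>> play_rows([
  {"jaw": 0.6,"offset": [-0.01,0.3,0.005],"yaw": 0},
  {"jaw": 0.6,"offset": [-0.01,0.6,0.01],"yaw": 0},
  {"jaw": 0.6,"offset": [-0.01,0.85,0.014],"yaw": 0},
  {"jaw": 0.6,"offset": [-0.01,1,0.014],"yaw": 0},
  {"jaw": 0.6,"offset": [-0.01,1,0.014],"yaw": 0},
])

```text
clock: 27.25
ee_pos: [0.4209, -0.3221, 0.101]
eef_rot: [0.655, 0.646, -0.286, -0.269]
force: [-0.3, 0.1, -0.4]
grip_width: 0.603
```

>>> play_rows([
  {"jaw": 0.4,"offset": [0,0,0],"yaw": 0},
  {"jaw": 0.3,"offset": [0,0,0],"yaw": 0},
  {"jaw": 0.15,"offset": [0,0,0],"yaw": 0},
  {"jaw": 0,"offset": [0,0,0],"yaw": 0},
  {"jaw": 0,"offset": [0,0,0],"yaw": 0},
])

```text
clock: 27.88
ee_pos: [0.4197, -0.3238, 0.1017]
eef_rot: [0.656, 0.645, -0.285, -0.268]
force: [-1.1, 0.0, 7.8]
grip_width: 0.148
```

>>> play_rows([
  {"jaw": 0,"offset": [0,0,0],"yaw": 0},
  {"jaw": 0,"offset": [0,0,0],"yaw": 0},
])

```text
clock: 28.12
ee_pos: [0.4197, -0.3238, 0.1017]
eef_rot: [0.656, 0.645, -0.285, -0.268]
force: [-0.4, -0.3, 8.4]
grip_width: 0.149
```

```bash
python3 -c "from h import *; st()"
```

```text
t 28.12 q [-1.004  0.044 -0.893  0.135  0.608 -0.85 ] p [ 0.4197 -0.3238  0.1017] r 0.5301 F [-0.4 -0.3  8.4] w 0.149
[[ 0.006  0.693 -0.721]
 [ 1.    -0.025 -0.016]
 [-0.029 -0.72  -0.693]]
```

The grip closed at the same width as before (14 mm stem). I lift straight up.

>>> play_rows([
  {"jaw": 0,"offset": [0,-0.1,-0.095],"yaw": 0},
  {"jaw": 0,"offset": [0,-0.3,-0.29],"yaw": 0},
  {"jaw": 0,"offset": [0,-0.52,-0.5],"yaw": 0},
  {"jaw": 0,"offset": [0,-0.72,-0.69],"yaw": 0},
  {"jaw": 0,"offset": [0,-0.72,-0.69],"yaw": 0},
])

```text
clock: 28.75
ee_pos: [0.4198, -0.3202, 0.2536]
eef_rot: [0.657, 0.644, -0.286, -0.267]
force: [0.3, -0.6, -2.4]
grip_width: 0.148
```

```bash
python3 - <<'E'
from h import *
to([.53,-.158,.26])
E
```

```text
t 28.75 q [-0.998 -0.159 -0.634  0.59   0.605 -0.844] p [ 0.4198 -0.3202  0.2536] r 0.528 F [ 0.3 -0.6 -2.4] w 0.148
[[ 0.006  0.694 -0.72 ]
 [ 0.999 -0.027 -0.018]
 [-0.032 -0.719 -0.694]]
-> [ 0.53  -0.158  0.26 ] offset [ 1.084  0.449 -0.578]
```

>>> play_rows([
  {"jaw": 0,"offset": [0.2,0.11,-0.14],"yaw": 0},
  {"jaw": 0,"offset": [0.5,0.22,-0.29],"yaw": 0},
  {"jaw": 0,"offset": [0.8,0.35,-0.43],"yaw": 0},
  {"jaw": 0,"offset": [1,0.45,-0.55],"yaw": 0},
  {"jaw": 0,"offset": [1,0.45,-0.55],"yaw": 0},
])

```text
clock: 29.38
ee_pos: [0.5266, -0.1668, 0.2528]
eef_rot: [0.654, 0.646, -0.286, -0.27]
force: [-0.4, 0.5, -2.5]
grip_width: 0.142
```

```bash
python3 - <<'E'
from h import *
to([.555,-.158,.185])
E
```

```text
t 29.38 q [-0.479 -0.252 -0.745  0.367  0.305 -0.374] p [ 0.5266 -0.1668  0.2528] r 0.5524 F [-0.4  0.5 -2.5] w 0.142
[[ 0.002  0.691 -0.723]
 [ 1.    -0.021 -0.017]
 [-0.027 -0.723 -0.691]]
-> [ 0.555 -0.158  0.185] offset [0.071 0.456 0.174]
```

>>> play_rows([
  {"jaw": 0,"offset": [0.03,0.15,0.06],"yaw": 0},
  {"jaw": 0,"offset": [0.07,0.3,0.12],"yaw": 0},
  {"jaw": 0,"offset": [0.07,0.45,0.17],"yaw": 0},
  {"jaw": 0,"offset": [0.07,0.45,0.17],"yaw": 0},
  {"jaw": 0,"offset": [0.07,0.45,0.17],"yaw": 0},
])

```text
clock: 30.0
ee_pos: [0.5543, -0.1615, 0.1879]
eef_rot: [0.656, 0.644, -0.286, -0.269]
force: [0.6, -1.0, -1.0]
grip_width: 0.147
```

```bash
python3 - <<'E'
from h import *
s,M=st(); p=s['ee_pos']; m=arm.camera_model('wrist')
w=np.ascontiguousarray(arm.capture('wrist')[:,:,::-1]); cv2.imwrite('pics/w10.png',w)
sc=np.ascontiguousarray(arm.capture('scene')[:,:,::-1]); cv2.imwrite('pics/s10.png',sc)
t=np.ascontiguousarray(arm.capture('top')[:,:,::-1]); cv2.imwrite('pics/t10.png',t)
eye=p+[-.0072,.0003,.1153]; print('eye pred',eye)
for n in('scene','top'):
    print(n,'eye',proj(n,eye).round(1),'eye sides',proj(n,eye+[0,.017,-.016]).round(1),proj(n,eye+[0,-.017,-.016]).round(1),'tip',proj(n,[.624,-.157,.292]).round(1),'seat',proj(n,[.638,-.157,.28]).round(1))
cv2.imwrite('pics/c10.png',np.hstack([cv2.resize(sc[150:250,210:310],(400,400),interpolation=cv2.INTER_CUBIC),cv2.resize(t[110:210,320:420],(400,400),interpolation=cv2.INTER_CUBIC)]))
to([.645,-.158,.185])
E
```

```text
t 30.0 q [-0.429 -0.134 -0.841  0.139  0.269 -0.331] p [ 0.5543 -0.1615  0.1879] r 0.5773 F [ 0.6 -1.  -1. ] w 0.147
[[ 0.006  0.692 -0.722]
 [ 1.    -0.024 -0.014]
 [-0.028 -0.722 -0.692]]
eye pred [ 0.54708994 -0.1611895   0.30323128]
scene eye [268.7 161.1] eye sides [273.6 168. ] [265.1 161.7] tip [249.6 181. ] seat [246.5 186.7]
top eye [381.6 170.5] eye sides [372.9 171.5] [388.4 171.9] tip [379.4 136.7] seat [378.8 131.8]
t 30.15 q [-0.429 -0.135 -0.841  0.139  0.269 -0.331] p [ 0.5548 -0.1614  0.1889] r 0.5778 F [ 0.1 -0.3 -1.6] w 0.147
[[ 0.006  0.693 -0.721]
 [ 1.    -0.025 -0.015]
 [-0.028 -0.721 -0.693]]
-> [ 0.645 -0.158  0.185] offset [ 0.027  0.435 -0.416]
```

View pics/c10.png

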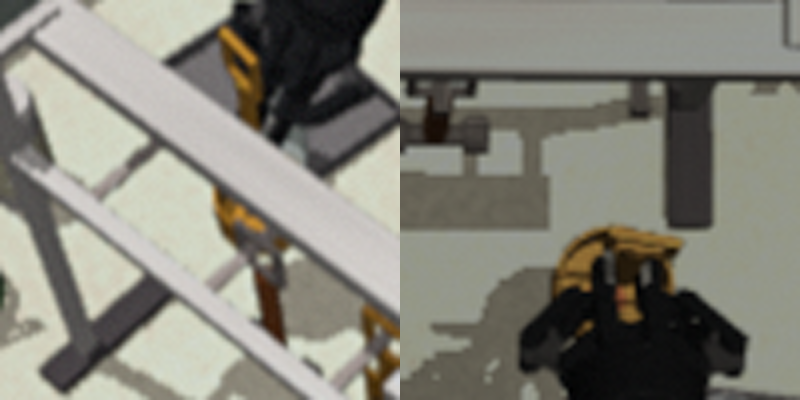

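The scene crop shows the wide basket's eye at (270,164). The top crop shows its top bar at (382,170) and the empty hook tip at (380,135). All of these are within 1-2 px of the prediction. I thread the eye over the tip along +x.

>>> play_rows([
  {"jaw": 0,"offset": [0.027,0.08,-0.06],"yaw": 0},
  {"jaw": 0,"offset": [0.027,0.18,-0.16],"yaw": 0},
  {"jaw": 0,"offset": [0.027,0.27,-0.25],"yaw": 0},
  {"jaw": 0,"offset": [0.027,0.36,-0.34],"yaw": 0},
  {"jaw": 0,"offset": [0.027,0.445,-0.426],"yaw": 0},
])

```text
clock: 30.78
ee_pos: [0.6485, -0.1573, 0.1838]
eef_rot: [0.656, 0.645, -0.286, -0.269]
force: [-0.6, -0.3, -2.1]
grip_width: 0.147
```

>>> play_rows([
  {"jaw": 0,"offset": [0,0,0],"yaw": 0},
  {"jaw": 0,"offset": [0,0,0],"yaw": 0},
])

```text
clock: 31.02
ee_pos: [0.6468, -0.1574, 0.1834]
eef_rot: [0.656, 0.645, -0.286, -0.269]
force: [-0.2, 0.4, -1.3]
grip_width: 0.149
```

```bash
python3 - <<'E'
from h import *
s,M=st(); p=s['ee_pos']; eye=p+[-.0072,.0003,.1153]; print('eye pred',eye)
to(p+[0,0,-.0215])
E
```

```text
t 31.02 q [-0.337  0.049 -0.687  0.094  0.208 -0.261] p [ 0.6468 -0.1574  0.1834] r 0.6656 F [-0.2  0.4 -1.3] w 0.149
[[ 0.006  0.692 -0.722]
 [ 1.    -0.024 -0.015]
 [-0.027 -0.722 -0.691]]
eye pred [ 0.63955054 -0.15710534  0.29872186]
t 31.02 q [-0.337  0.049 -0.687  0.094  0.208 -0.261] p [ 0.6468 -0.1574  0.1834] r 0.6656 F [-0.2  0.4 -1.3] w 0.149
[[ 0.006  0.692 -0.722]
 [ 1.    -0.024 -0.015]
 [-0.027 -0.722 -0.691]]
-> [ 0.6468 -0.1574  0.1619] offset [0.004 0.103 0.099]
```

>>> play_rows([
  {"jaw": 0,"offset": [0,0.03,0.029],"yaw": 0},
  {"jaw": 0,"offset": [0,0.06,0.058],"yaw": 0},
  {"jaw": 0,"offset": [0,0.078,0.075],"yaw": 0},
  {"jaw": 0,"offset": [0,0.09,0.086],"yaw": 0},
  {"jaw": 0,"offset": [0,0.09,0.086],"yaw": 0},
])

```text
clock: 31.65
ee_pos: [0.6474, -0.1581, 0.1654]
eef_rot: [0.656, 0.645, -0.285, -0.269]
force: [-1.7, -0.5, 0.1]
grip_width: 0.146
```

```bash
python3 - <<'E'
from h import *
s,M=st(); p=s['ee_pos']; print('eye pred',p+[-.0072,.0003,.1153])
E
```

```text
t 31.65 q [-0.338  0.074 -0.715  0.039  0.208 -0.262] p [ 0.6474 -0.1581  0.1654] r 0.6664 F [-1.7 -0.5  0.1] w 0.146
[[ 0.006  0.693 -0.721]
 [ 1.    -0.024 -0.015]
 [-0.028 -0.721 -0.692]]
eye pred [ 0.6401771  -0.15783197  0.28072149]
```

Almost in contact, with the load off and the eye predicted at z = 0.281. I lower another 1.5 mm and read the force.

>>> play_rows([
  {"jaw": 0,"offset": [0,0.004,0.004],"yaw": 0},
  {"jaw": 0,"offset": [0,0.008,0.008],"yaw": 0},
  {"jaw": 0,"offset": [0,0.008,0.008],"yaw": 0},
])

```text
clock: 32.02
ee_pos: [0.6483, -0.1583, 0.1653]
eef_rot: [0.657, 0.645, -0.285, -0.268]
force: [-2.4, 1.0, 8.7]
grip_width: 0.145
```

Firm contact at +8.7 N and at the seat height, not the tip height. I release slowly, then back out along the tool axis.

>>> play_rows([
  {"jaw": 0.18,"offset": [0,0,0],"yaw": 0},
  {"jaw": 0.25,"offset": [0,0,0],"yaw": 0},
  {"jaw": 0.4,"offset": [0,0,0],"yaw": 0},
  {"jaw": 0.6,"offset": [0,0,0],"yaw": 0},
  {"jaw": 0.7,"offset": [0,0,0],"yaw": 0},
])

```text
clock: 32.65
ee_pos: [0.6471, -0.1581, 0.1634]
eef_rot: [0.656, 0.645, -0.286, -0.269]
force: [0.7, -0.6, -0.5]
grip_width: 0.701
```

>>> play_rows([
  {"jaw": 0.7,"offset": [0,-0.15,0],"yaw": 0},
  {"jaw": 0.7,"offset": [0,-0.4,0],"yaw": 0},
  {"jaw": 0.7,"offset": [0,-0.7,0],"yaw": 0},
  {"jaw": 0.7,"offset": [0,-1,0],"yaw": 0},
  {"jaw": 0.7,"offset": [0,-1,0],"yaw": 0},
])

```text
clock: 33.28
ee_pos: [0.5431, -0.1551, 0.2752]
eef_rot: [0.657, 0.645, -0.285, -0.267]
force: [1.7, 0.9, -0.4]
grip_width: 0.7
```

```bash
python3 - <<'E'
from h import *
s,M=st(); m=arm.camera_model('wrist')
w=np.ascontiguousarray(arm.capture('wrist')[:,:,::-1]); sc=np.ascontiguousarray(arm.capture('scene')[:,:,::-1]); t=np.ascontiguousarray(arm.capture('top')[:,:,::-1])
for n,i in (('w',w),('s',sc),('t',t)): cv2.imwrite(f'pics/{n}11.png',i)
for z in (.068,.11,.16,.242,.28): print(z,proj('wrist',[.639,-.158,z],m).round(1),proj('scene',[.639,-.158,z]).round(1),proj('top',[.639,-.158,z]).round(1))
k=cv2.inRange(cv2.cvtColor(w,cv2.COLOR_BGR2HSV),(12,110,40),(32,255,255))
for r in range(90,320,15):
    c=np.where(k[r,250:390])[0]+250
    if len(c): print(r,c.min(),c.max(),len(c))
for n,a,b,box in (('t',cv2.imread('pics/t6.png'),t,(160,200,240,260)),('s',cv2.imread('pics/s6.png'),sc,(380,200,460,300))):
    x0,y0,x1,y1=box; print(n,'tall-basket region diff',np.abs(a[y0:y1,x0:x1].astype(int)-b[y0:y1,x0:x1]).mean().round(2))
T0=cv2.imread('pics/top0.png')
for nm,(x,y) in dict(beaker=(401,219),jar=(186,131),can=(458,158),pot=(286,235),doming=(168,216),templ=(282,135),hammer=(330,138)).items(): print(nm,np.abs(T0[y-14:y+14,x-14:x+14].astype(int)-t[y-14:y+14,x-14:x+14]).mean().round(1))
cv2.imwrite('pics/c11.png',np.hstack([cv2.resize(w,(500,400)),cv2.resize(sc[150:250,210:285],(300,400),interpolation=cv2.INTER_CUBIC)]))
E
```

```text
t 33.27 q [-0.426 -0.253 -0.695  0.397  0.267 -0.329] p [ 0.5431 -0.1551  0.2752] r 0.5648 F [ 1.7  0.9 -0.4] w 0.7
[[ 0.007  0.695 -0.719]
 [ 1.    -0.026 -0.016]
 [-0.03  -0.718 -0.695]]
0.068 [319.5 113.1] [256.4 227.3] [369.2 150.7]
0.11 [318.6 140.9] [254.5 220.1] [371.  147.4]
0.16 [317.3 178.9] [252.2 211. ] [373.2 143.1]
0.242 [314.7 256.5] [248.  194.8] [377.2 135.3]
0.28 [313.3 301. ] [245.9 186.7] [379.3 131.4]
105 289 345 56
120 285 348 52
135 284 350 66
150 288 349 60
165 274 378 60
180 280 389 69
195 250 389 84
210 267 389 84
225 309 389 81
240 263 389 127
255 261 373 113
270 258 372 115
285 258 372 115
300 291 377 28
315 253 281 29
t tall-basket region diff 5.03
s tall-basket region diff 12.9
beaker 31.8
jar 9.6
can 10.2
pot 9.0
doming 13.5
templ 9.3
hammer 9.1
```

The viewer is used up, so the last checks are numeric. I retreat up and back, which also lets the basket settle, and measure again.

>>> play_rows([
  {"jaw": 0.7,"offset": [0,-1,-0.1],"yaw": 0},
  {"jaw": 0.7,"offset": [0,-1,-0.1],"yaw": 0},
  {"jaw": 0.7,"offset": [0,-1,-0.1],"yaw": 0},
  {"jaw": 0.7,"offset": [0,-1,-0.1],"yaw": 0},
  {"jaw": 0.7,"offset": [0,-1,-0.1],"yaw": 0},
])

```text
clock: 34.05
ee_pos: [0.4507, -0.1507, 0.3882]
eef_rot: [0.655, 0.645, -0.286, -0.27]
force: [-0.4, -0.9, -0.5]
grip_width: 0.703
```

>>> play_rows([
  {"jaw": 0.7,"offset": [0,0,0],"yaw": 0},
  {"jaw": 0.7,"offset": [0,0,0],"yaw": 0},
  {"jaw": 0.7,"offset": [0,0,0],"yaw": 0},
  {"jaw": 0.7,"offset": [0,0,0],"yaw": 0},
  {"jaw": 0.7,"offset": [0,0,0],"yaw": 0},
])

```text
clock: 34.67
ee_pos: [0.4503, -0.1507, 0.3902]
eef_rot: [0.656, 0.645, -0.286, -0.269]
force: [-0.3, -0.2, -0.1]
grip_width: 0.7
```

```bash
python3 - <<'E'
from h import *
st(); m=arm.camera_model('wrist')
w,sc,t=[np.ascontiguousarray(arm.capture(n)[:,:,::-1]) for n in ('wrist','scene','top')]
def blob(n,I,box,lo=(12,110,40),hi=(32,255,255)):
    x0,y0,x1,y1=box; k=cv2.inRange(cv2.cvtColor(I,cv2.COLOR_BGR2HSV)[y0:y1,x0:x1],lo,hi); nn,l,s,c=cv2.connectedComponentsWithStats(k)
    print(n,[(list(map(int,s[i,:4]+[x0,y0,0,0])),int(s[i,4])) for i in range(1,nn) if s[i,4]>25])
blob('tall top',t,(160,200,240,260)); blob('tall scene',sc,(380,200,460,300)); blob('wide top',t,(350,125,400,175)); blob('wide scene',sc,(230,175,275,245)); blob('tray top',t,(405,215,460,260))
W=[proj('wrist',[.639,-.158,z],m) for z in (.068,.11,.242,.28)]; print(np.round(W,0).tolist())
blob('wide wrist',w,tuple(int(v) for v in (W[3][0]-45,max(0,min(W[0][1],W[3][1])-30),W[3][0]+50,max(W[0][1],W[3][1])+20)))
T0=cv2.imread('pics/top0.png'); g=lambda I:cv2.cvtColor(I,cv2.COLOR_BGR2GRAY).astype(np.float32)
for nm,(x,y) in dict(beaker=(401,219),jar=(186,131),can=(458,158),pot=(286,235),doming=(168,216),templ=(282,135),hammer=(330,138)).items():
    r=cv2.matchTemplate(g(t)[y-26:y+26,x-26:x+26],g(T0)[y-13:y+13,x-13:x+13],cv2.TM_CCOEFF_NORMED); _,v,_,l=cv2.minMaxLoc(r); print(nm,'shift px',(l[0]-13,l[1]-13),round(v,2))
E
```

```text
t 34.67 q [-0.553 -0.454 -0.508  0.821  0.35  -0.43 ] p [ 0.4503 -0.1507  0.3902] r 0.4749 F [-0.3 -0.2 -0.1] w 0.7
[[ 0.006  0.692 -0.722]
 [ 1.    -0.024 -0.015]
 [-0.028 -0.721 -0.692]]
tall top [([218, 205, 15, 11], 90), ([166, 221, 42, 22], 388)]
tall scene [([408, 230, 29, 51], 519), ([380, 270, 12, 14], 96)]
wide top [([355, 133, 30, 29], 502)]
wide scene [([242, 183, 23, 37], 150), ([242, 218, 23, 20], 229)]
tray top []
[[318.0, 105.0], [317.0, 124.0], [314.0, 197.0], [314.0, 222.0]]
wide wrist [([274, 90, 89, 141], 6644)]
beaker shift px (-1, 0) 0.48
jar shift px (0, 0) 1.0
can shift px (0, 0) 1.0
pot shift px (0, 0) 0.94
doming shift px (0, 0) 0.94
templ shift px (0, 0) 1.0
hammer shift px (0, 0) 1.0
```

```bash
python3 -c "
from h import *
print(arm.hand_in())"
```

```text
the job is handed in; nothing more can be done
None
```

I handed the job in at 34.7 s. My last checks show both baskets where they should be, with two points below that I could not fully settle. `hand_in` reports no verdict.

**What I did:** The moves can only turn the tool about its own axis, so I tilted it to about 46° below level by pushing against the joint 4 and joint 3 limits in free air. I then gripped the tall basket by its stem, lifted it off the right-hand hook (hook2) and set it on the round block. After that I took the wide basket out of the tray and hung it by its eye on hook2.

**What the last checks showed:**
- **Tall basket:** its image outline in both cameras is the same as just after I let it go. It stands upright, within about 10 mm of the block's centre.
- **Wide basket:** its eye met the hook at about z = 0.281 m, against a seat height of 0.280 m. The rim centre is at pixel (370,147.5) in the top view, and the prediction for a straight hang is (371,147.4).
- **Robot:** the gripper was open and clear of everything, with no force on it.
- **Other things:** the jar, can, pot, doming block, hammer and template show a 0-pixel shift from the start.

**What failed or was weak:**
- **Hard contact early on:** during the first reach test the gripper pushed against the blue side panel. The wrist force read about 110 N, under the 120 N limit. I could not tell which part touched, so the 40 N limit on the arm and gripper body may have been exceeded.
- **Beaker:** its image match was poor (0.48, shift 1 pixel), probably because the basket beside it was gone.
- **Final picture:** I could not look at a last image because the 12-picture limit was reached. The final checks are numbers only.

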